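# Fit the heat sinks to their chips

### The arm

A 7-joint arm with a two-finger parallel gripper is mounted at the origin on the work surface. World frame = base frame: x ahead of the robot, y to its left, z up, the work surface at z = 0. Lengths are in m, angles in rad, forces in N, time in s.
With the tool pointing down it reaches from about 0.4 to 0.875 m from the base axis. Payload 6.5 kg.
Tool frame: the origin (TCP) lies on the mounting face of the last link; the fingertips stand 166 mm ahead of it and the grasp point (between the pads) lies 147 mm ahead of it; z points along the fingers, y is the direction in which the jaws open and shut (so a half turn about z gives the same grasp; the last joint's range is limited). The gripper opens to 88 mm and grips with 3 to 60 N. Pads are 18 mm wide; open, the fingers measure 123 mm over their backs; the gripper's body (75 mm by 187 mm) begins 45 mm behind the grasp point.
Start: joints at [1.153, 0.536, -0.004, 1.538, 0.003, 1.067, -0.071], TCP at [0.224, -0.61, 0.405] pointing down, gripper open.
Joint ranges: [-2.7, 2.7], [-0.37, 2.16], [-1.27, 1.26], [0.24, 2.4], [-1.31, 4.45], [0.19, 1.91], [-2.76, 2.76]. Speed limits (rad/s): [2.39, 2.39, 3.14, 3.14, 3.14, 3.14, 3.14].

### API

Orientations are given as a 3x3 rotation matrix whose columns are the frame's x, y, z axes.
In Python, from cell import read_state, read_camera, camera_info, sign_off gives the robot as it stands.
- The arm moves only by the tool drive_tool, never from a script. Its argument "moves" is a list of rows, each an object of numbers: "claw": the finger opening in mm, from 0 to 88.1; "dx", "dy", "dz": the shift along the tool's x, y, z in mm; "roll": the turn about the tool's z in degrees. In form: [{"claw": .., "dx": .., "dy": .., "dz": .., "roll": ..}, ...]. A call has 1 to 10 rows; each row shifts and turns the pose as measured when the row begins, along the tool's axes as they then stand; what a row does not reach is not made up. A row lasts 1/12 s, in which the tool goes at most 41.7 mm and 7.16 degrees, less where a joint would pass 70% of its speed; a pose out of reach is approached as far as the arm can. A call with a gripper value outside its range is refused whole. The fingers move at their own pace and stop on an object; "force" is the grip in N (left out, the last holds). Time passes only in rows, so rows that do not move let the fingers close. It gives the time, the measured TCP pose, the force and the opening at its end, in the units of the state.
- read_state(): the state, without advancing time (a new reading comes with each control period).
- read_camera(name): name is "scene" or "top" or "wrist"; returns the picture (400x640x3 uint8, red, green, blue); there is no depth.
- camera_info(name): a dict with "fx", "fy", "cx", "cy" (pixels), "T" (4x4, takes a point from camera to world coordinates). Camera axes: x right, y down, z forward; pixel columns grow to the right and rows downward; lengths in m; the calibration is good to about 2 mm. The wrist camera is an equidistant fisheye: a pixel r from the principal point sees the ray r / f radians off the axis. A picture is of the moment at which its call begins: read the wrist's pose just before it. camera_info takes no time and is no camera call; for the wrist camera it gives the pose at the moment of the call.
- sign_off(): hands the job in, once; it reports no verdict.
The state is a dict: "time": time; "qpos": joint angles; "joint_velocities": joint speeds; "effort": joint torques, N m; "eef_pos": TCP position; "eef_rot": TCP orientation; "contact_force": force on the tool from outside, world axes, zero at the start; "wrist_torque": the same for the moment, N m; "opening": finger opening in m.
Only numpy, scipy, OpenCV 4.12 (cv2) and the standard library are available. Lean on these libraries where they do the work, as an engineer would, in place of code of your own. Each camera call takes 0.05 s, during which the arm holds its last target.

### The job

Put each of the four finned aluminium heat sinks from the green parts mat onto the black chip of matching outline on the blue circuit board: large square, small square, oblong, and the long narrow bar on the row of four transistors. Each must lie flat, fins up, centred on its chip and squared up with it; set them down gently, do not drop them. Leave the plain steel shield can and the white jar where they are.

Things in the scene. Friction and masses are not known exactly. Their poses are not given: they have to be found in the camera images.
- large_sink: The large square heat sink: bare aluminium, flat base, upright thin fins, 54 x 54 x 26 mm (its x, y, z). Loose, standing base down, fins up, on the thin dark green 4 mm parts mat (mat top at z = 0.004 m). Origin: centre of its underside; z up; the fins run along its x. Its outside is a plain box to a gripper; grip it by two facing sides.
- large_chip: Large square black chip 46 x 46 mm and 4 mm thick, fixed flat on the blue circuit board (board top at z = 16 mm, chip top at z = 20 mm). Place of the large square heat sink, which overhangs it 2 to 4 mm all round. Origin: centre of its underside, on the board; z up. 
- small_sink: The small square heat sink: bare aluminium, flat base, upright thin fins, 30 x 30 x 22 mm (its x, y, z). Loose, standing base down, fins up, on the thin dark green 4 mm parts mat (mat top at z = 0.004 m). Origin: centre of its underside; z up; the fins run along its x. Its outside is a plain box to a gripper; grip it by two facing sides.
- small_chip: Small square black chip 24 x 24 mm and 4 mm thick, fixed flat on the blue circuit board (board top at z = 16 mm, chip top at z = 20 mm). Place of the small square heat sink, which overhangs it 2 to 4 mm all round. Origin: centre of its underside, on the board; z up. 
- oblong_sink: The oblong heat sink: bare aluminium, flat base, upright thin fins, 60 x 36 x 22 mm (its x, y, z). Loose, standing base down, fins up, on the thin dark green 4 mm parts mat (mat top at z = 0.004 m). Origin: centre of its underside; z up; the fins run along its x. Its outside is a plain box to a gripper; grip it by two facing sides.
- oblong_chip: Oblong black chip 52 (along x) x 28 (along y) mm and 4 mm thick, fixed flat on the blue circuit board (board top at z = 16 mm, chip top at z = 20 mm). Place of the oblong heat sink, which overhangs it 2 to 4 mm all round. Origin: centre of its underside, on the board; z up. The sink's x goes along this x (either way round).
- bar_sink: The long narrow bar-shaped heat sink: bare aluminium, flat base, upright thin fins, 84 x 22 x 22 mm (its x, y, z). Loose, standing base down, fins up, on the thin dark green 4 mm parts mat (mat top at z = 0.004 m). Origin: centre of its underside; z up; the fins run along its x. Its outside is a plain box to a gripper; grip it by two facing sides.
- bar_chip: Close row of four black power transistors, together 80 (along x) x 18 (along y) mm and 4 mm thick, fixed flat on the blue circuit board (board top at z = 16 mm, chip top at z = 20 mm). Place of the long narrow bar-shaped heat sink, which overhangs it 2 to 4 mm all round. Origin: centre of its underside, on the board; z up. The sink's x goes along this x (either way round).
- shield_can: Plain smooth steel shield can, 26 x 26 x 8 mm, no fins, loose in the middle of the parts mat among the heat sinks. Not a heat sink: leave it. Origin: centre of its underside, z up.
- jar: Small closed white jar, 40 mm across, 45 mm tall, standing loose on the bench beyond the board and the mat. Leave it. Origin: centre of its underside, z up.
There are look-alikes about, which are no part of the job. What is shaped like the large_sink but purple is not meant. What is shaped like the oblong_sink but purple is not meant.

How it is judged:
At the end, for the whole second after the job is handed in: Each sink rests flat (0.08 rad), fins up, on its own chip: centres within 8 mm, sides parallel within 0.2 rad (half turns, and quarter turns of square ones, are equal), underside on the chip top, at rest; shield can and jar within 15 mm of their starts (horizontal distance between large_sink and large_chip below 0.008 m and z of large_sink in the frame of large_chip between 0.002 and 0.0065 m and angle between each of large_sink, small_sink, oblong_sink, bar_sink's own z axis and vertical below 0.08 rad and (angle between the x axis of large_sink and the x axis of large_chip, either way round below 0.2 rad or angle between the x axis of large_sink and the y axis of large_chip, either way round below 0.2 rad) and linear speed of each of large_sink, small_sink, oblong_sink, bar_sink below 0.01 m/s and horizontal distance between small_sink and small_chip below 0.008 m and z of small_sink in the frame of small_chip between 0.002 and 0.0065 m and (angle between the x axis of small_sink and the x axis of small_chip, either way round below 0.2 rad or angle between the x axis of small_sink and the y axis of small_chip, either way round below 0.2 rad) and horizontal distance between oblong_sink and oblong_chip below 0.008 m and z of oblong_sink in the frame of oblong_chip between 0.002 and 0.0065 m and angle between the x axis of oblong_sink and the x axis of oblong_chip, either way round below 0.2 rad and horizontal distance between bar_sink and bar_chip below 0.008 m and z of bar_sink in the frame of bar_chip between 0.002 and 0.0065 m and angle between the x axis of bar_sink and the x axis of bar_chip, either way round below 0.2 rad and distance of each of shield_can, jar from where it was at the start of the episode below 0.015 m); the robot touches nothing.
It fails at once if a heat sink is let go more than about a centimetre above its chip ((horizontal distance between large_sink and large_chip below 0.03 m and z of large_sink in the frame of large_chip above 0.014 m and contact force between the fingers and large_sink below 0.02 N) or (horizontal distance between small_sink and small_chip below 0.03 m and z of small_sink in the frame of small_chip above 0.014 m and contact force between the fingers and small_sink below 0.02 N) or (horizontal distance between oblong_sink and oblong_chip below 0.03 m and z of oblong_sink in the frame of oblong_chip above 0.014 m and contact force between the fingers and oblong_sink below 0.02 N) or (horizontal distance between bar_sink and bar_chip below 0.03 m and z of bar_sink in the frame of bar_chip above 0.014 m and contact force between the fingers and bar_sink below 0.02 N)).
It fails at once if the shield can is shifted more than 15 mm or tipped (distance of shield_can from where it was at the start of the episode above 0.015 m or angle between shield_can's own z axis and vertical above 0.4 rad).
It fails at once if the jar is shifted more than 15 mm or tipped (distance of jar from where it was at the start of the episode above 0.015 m or angle between jar's own z axis and vertical above 0.4 rad).
It also fails if it takes over 115 s, if anything falls off the work surface, if the arm or the gripper's body presses on something with over 40 N, if the wrist force passes 120 N, or if a joint passes its speed limit or range.

## Working session

There is one attempt and no reset: what is moved stays moved. The work goes in short steps, Python scripts to look and compute and a tool call to move; the robot and the scene stay as the last step left them, time stands still between calls to the robot, and variables do not carry over. Pictures are saved under pics/ and viewed, and the job is handed in when it is done.

Besides the shell and the picture viewer there is one more tool, called after ">>>" as a command line: name --argument value ..., lists and objects as JSON in quotes. drive_tool: Moves the arm, as the interface text tells. Its arguments: {"type":"object","properties":{"moves":{"type":"array","items":{"type":"object","properties":{"claw":{"type":"number"},"dx":{"type":"number"},"dy":{"type":"number"},"dz":{"type":"number"},"roll":{"type":"number"}}}},"force":{"type":"number"}},"required":["moves"]}

```bash
mkdir -p pics
cat > h.py <<'E'
import numpy as np,cv2
from cell import *
def snap(n,f):
    i=camera_info(n); im=read_camera(n); cv2.imwrite('pics/'+f,im[:,:,::-1]); return im,i
def ray(i,u,v,fish=False):
    x=(u-i['cx'])/i['fx'];y=(v-i['cy'])/i['fy']
    if fish:
        r=np.hypot(x,y); s=np.sin(r)/r if r>1e-9 else 1; d=np.array([x*s,y*s,np.cos(r)])
    else: d=np.array([x,y,1.])
    T=np.array(i['T']); return T[:3,3],T[:3,:3]@d
def onz(i,u,v,z,fish=False):
    o,d=ray(i,u,v,fish); return (o+d*(z-o[2])/d[2])[:2]
E
python3 - <<'E'
from h import *
for n in ['scene','top','wrist']:
    im,i=snap(n,n+'0.png'); print(n,{k:np.round(v,3).tolist() for k,v in i.items() if k!='name'})
s=read_state();print(s['time'],s['eef_pos'],np.round(s['eef_rot'],3),s['opening'])
E
```

```text
scene {'fx': 403.76, 'fy': 403.76, 'cx': 322.402, 'cy': 195.112, 'T': [[-0.142, 0.545, -0.826, 1.561], [0.99, 0.098, -0.105, 0.221], [0.023, -0.833, -0.554, 0.69], [0.0, 0.0, 0.0, 1.0]]}
top {'fx': 406.718, 'fy': 406.718, 'cx': 319.937, 'cy': 197.299, 'T': [[-0.009, -0.981, 0.192, 0.444], [-1.0, 0.01, 0.002, 0.067], [-0.004, -0.192, -0.981, 0.919], [0.0, 0.0, 0.0, 1.0]]}
wrist {'fx': 309.707, 'fy': 309.707, 'cx': 320.317, 'cy': 202.46, 'T': [[0.344, -0.898, -0.273, 0.294], [-0.939, -0.329, -0.099, -0.584], [-0.001, 0.29, -0.957, 0.383], [0.0, 0.0, 0.0, 1.0]]}
0.15 [ 0.22388377 -0.60998315  0.40406389] [[ 0.939  0.345 -0.001]
 [ 0.345 -0.939  0.001]
 [-0.    -0.001 -1.   ]] 0.08839019570745076
```

View pics/top0.png

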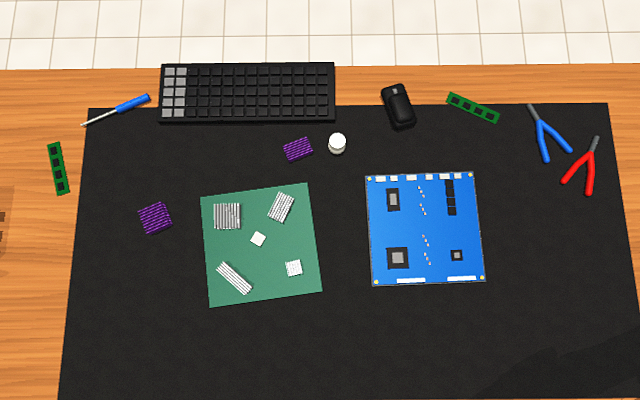

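View pics/scene0.png

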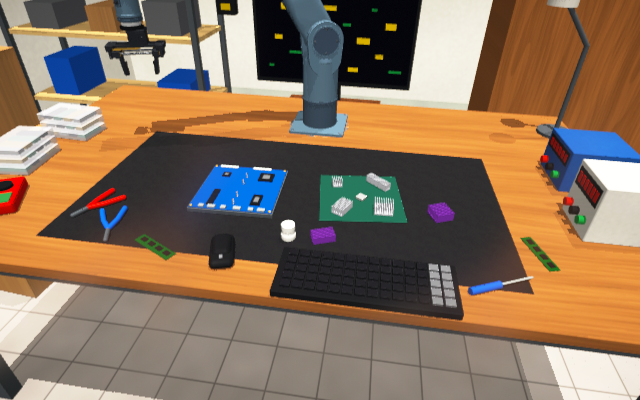

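The top view shows the mat on the left: large sink (228,216), oblong (281,207), can (258,239), small (294,268), bar (234,278). The board is on the right: oblong chip (393,199), transistor row (451,197), large chip (397,258), small chip (457,255). The purple look-alikes are at (298,149) and (155,218), and the jar is at (337,143).

Run:
```python
from h import *
im=cv2.imread('pics/top0.png'); i=camera_info('top')
hsv=cv2.cvtColor(im,cv2.COLOR_BGR2HSV)
def comps(mask,box,z,mn):
    m=np.zeros_like(mask);x0,y0,x1,y1=box;m[y0:y1,x0:x1]=mask[y0:y1,x0:x1]
    cs,_=cv2.findContours(m,cv2.RETR_EXTERNAL,cv2.CHAIN_APPROX_NONE)
    for c in cs:
        if cv2.contourArea(c)<mn: continue
        P=np.array([onz(i,u,v,z) for u,v in c[:,0]])*1000
        r=cv2.minAreaRect(P.astype(np.float32)); bx=cv2.boundingRect(c)
        print(bx,'ctr',np.round(r[0],1),'size',np.round(r[1],1),'ang',round(r[2],1))
dark=(hsv[:,:,2]<70).astype(np.uint8)*255
print('chips');comps(dark,(372,180,478,278),.020,20)
gr=((hsv[:,:,1]<70)&(hsv[:,:,2]>60)).astype(np.uint8)*255
gr=cv2.morphologyEx(gr,cv2.MORPH_CLOSE,np.ones((3,3)))
print('sinks');comps(gr,(205,188,315,302),.026,30)
crop=np.hstack([cv2.resize(im[180:310,195:325],(390,390),interpolation=2),cv2.resize(im[165:295,360:490],(390,390),interpolation=2)])
cv2.imwrite('pics/c0.png',crop)
```

```text
chips
(451, 250, 11, 11) ctr [ 488.4 -227.5] size [22.4 21.7] ang 89.5
(386, 247, 23, 22) ctr [484.8 -97.8] size [44.5 44.4] ang 2.4
(448, 207, 8, 8) ctr [ 587.  -224.4] size [15.6 16.5] ang 86.0
(447, 198, 8, 8) ctr [ 607.5 -223.9] size [16.3 16. ] ang 89.4
(387, 188, 13, 23) ctr [614.6 -93.9] size [49.9 26.2] ang 1.7
(475, 180, 3, 26) ctr [ 627.9 -282.5] size [ 4.5 57.7] ang 85.2
(445, 180, 9, 17) ctr [ 638.6 -222.9] size [37.6 16.7] ang 1.7
sinks
(216, 261, 37, 34) ctr [443.8 256.4] size [87.2 25.8] ang 49.2
(285, 259, 18, 18) ctr [464.7 127.9] size [31.7 32.8] ang 13.1
(250, 231, 16, 16) ctr [528.9 206.7] size [27.3 27.1] ang 58.9
(214, 203, 27, 27) ctr [579.7 275.9] size [58.3 57.9] ang 2.3
(267, 191, 28, 32) ctr [598.9 157.3] size [39.4 63. ] ang 64.3
```

View pics/c0.png

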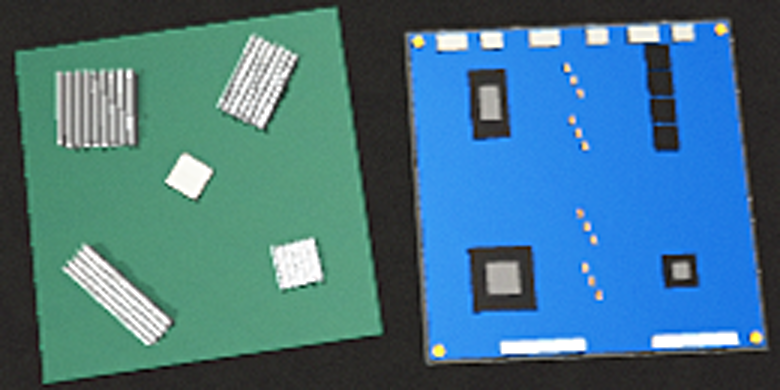

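>>> drive_tool --moves '[{"dx": 31, "dy": -23}, {"dx": 31, "dy": -23}, {"dx": 31, "dy": -23}, {"dx": 31, "dy": -23}, {"dx": 31, "dy": -23}, {"dx": 31, "dy": -23}, {"dx": 31, "dy": -23}, {"dx": 31, "dy": -23}, {"dx": 31, "dy": -23}, {"dx": 31, "dy": -23}]'

```text
$.moves[0]: bad value
```

>>> drive_tool --moves '[{"claw": 88, "dx": 31, "dy": -23, "dz": 0, "roll": 0}, {"claw": 88, "dx": 31, "dy": -23, "dz": 0, "roll": 0}, {"claw": 88, "dx": 31, "dy": -23, "dz": 0, "roll": 0}, {"claw": 88, "dx": 31, "dy": -23, "dz": 0, "roll": 0}, {"claw": 88, "dx": 31, "dy": -23, "dz": 0, "roll": 0}, {"claw": 88, "dx": 31, "dy": -23, "dz": 0, "roll": 0}, {"claw": 88, "dx": 31, "dy": -23, "dz": 0, "roll": 0}, {"claw": 88, "dx": 31, "dy": -23, "dz": 0, "roll": 0}, {"claw": 88, "dx": 31, "dy": -23, "dz": 0, "roll": 0}, {"claw": 88, "dx": 31, "dy": -23, "dz": 0, "roll": 0}]'

```text
time: 0.98
eef_pos: [0.437, -0.2823, 0.3998]
eef_rot: [[0.945, 0.326, -0.007], [0.326, -0.945, -0.002], [-0.008, -0.001, -1.0]]
contact_force: [1.4, -0.8, -0.0]
opening: 0.0879
```

>>> drive_tool --moves '[{"claw": 88, "dx": 31, "dy": -23, "dz": 0, "roll": 0}, {"claw": 88, "dx": 31, "dy": -23, "dz": 0, "roll": 0}, {"claw": 88, "dx": 27, "dy": -20, "dz": 0, "roll": 0}, {"claw": 88, "dx": 0, "dy": 0, "dz": 0, "roll": 0}, {"claw": 88, "dx": 0, "dy": 0, "dz": 0, "roll": 0}]'

```text
time: 1.4
eef_pos: [0.5058, -0.176, 0.3989]
eef_rot: [[0.94, 0.34, -0.006], [0.34, -0.94, 0.002], [-0.004, -0.004, -1.0]]
contact_force: [-0.5, -1.0, 0.4]
opening: 0.0879
```

Run:
```python
from h import *
im,i=snap('wrist','w1.png'); np.save('w1.npy',i['T']); print(np.round(i['T'],3).tolist())
```

```text
[[0.339, -0.899, -0.278, 0.575], [-0.941, -0.325, -0.097, -0.151], [-0.004, 0.294, -0.956, 0.378], [0.0, 0.0, 0.0, 1.0]]
```

View pics/w1.png

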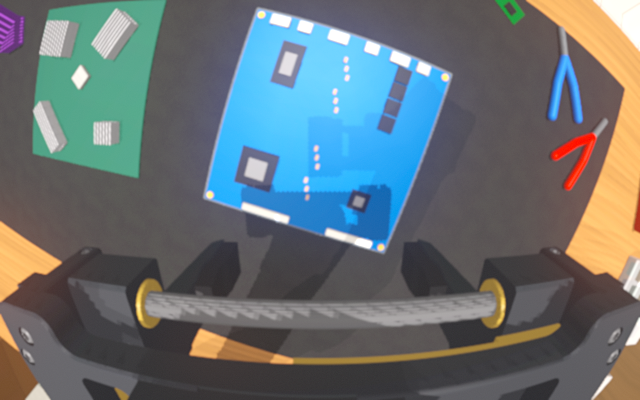

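The board is in full view: oblong chip (288,64), transistor row (395,100), large chip (257,167), small chip (359,201).

```bash
cat >> h.py <<'E'
def comps(mask,box,z,mn,i,fish,hull=False):
    m=np.zeros_like(mask);x0,y0,x1,y1=box;m[y0:y1,x0:x1]=mask[y0:y1,x0:x1]
    cs,_=cv2.findContours(m,cv2.RETR_EXTERNAL,cv2.CHAIN_APPROX_NONE)
    out=[]
    for c in cs:
        if cv2.contourArea(c)<mn: continue
        P=np.array([onz(i,u,v,z,fish) for u,v in c[:,0]])*1000
        r=cv2.minAreaRect(P.astype(np.float32)); out.append((P,r))
        print(cv2.boundingRect(c),'ctr',np.round(r[0],1),'size',np.round(r[1],1),'ang',round(r[2],1))
    return out
E
python3 - <<'E'
from h import *
im=cv2.imread('pics/w1.png'); i=dict(camera_info('wrist')); i['T']=np.load('w1.npy')
h=cv2.cvtColor(im,cv2.COLOR_BGR2HSV)
d=((h[:,:,2]<75)).astype(np.uint8)*255
comps(d,(265,38,312,90),.02,40,i,True)
comps(d,(230,140,285,192),.02,40,i,True)
comps(d,(346,189,372,214),.02,40,i,True)
d2=cv2.morphologyEx(d,cv2.MORPH_CLOSE,np.ones((5,5)))
comps(d2,(372,64,412,138),.02,40,i,True)
E
python3 - <<'E'
from h import *
im=cv2.imread('pics/w1.png'); i=dict(camera_info('wrist')); i['T']=np.load('w1.npy')
print(im[60:70,270:300:3].max(axis=2)); print(im[90,380:412],)
h=cv2.cvtColor(im,cv2.COLOR_BGR2HSV)
d=((im[:,:,0]<130)).astype(np.uint8)*255
comps(d,(265,38,312,90),.02,40,i,True)
comps(d,(230,140,285,192),.02,40,i,True)
comps(d,(346,189,372,214),.02,40,i,True)
d2=cv2.morphologyEx(d,cv2.MORPH_CLOSE,np.ones((5,5)))
comps(d2,(372,64,412,138),.02,40,i,True)
E
```

```text
[[255 255 250 151 193 230 229 230 225 161]
 [255 255 234 151 201 230 230 230 220 159]
 [255 255 218 153 209 230 229 230 215 160]
 [255 255 202 153 217 230 230 231 206 158]
 [255 255 187 155 222 230 230 231 197 158]
 [255 255 174 159 226 230 230 230 188 159]
 [255 255 163 164 228 230 230 230 178 159]
 [255 255 157 172 229 230 230 229 173 158]
 [255 255 154 181 230 230 230 227 166 157]
 [255 248 153 191 230 230 230 224 162 158]]
[[255 201  90]
 [255 201  90]
 [255 200  88]
 [255 200  85]
 [255 200  84]
 [255 200  84]
 [255 200  86]
 [255 199  83]
 [255 193  80]
 [245 171  79]
 [200 136  92]
 [154 115 107]
 [140 115 114]
 [140 117 116]
 [140 115 114]
 [141 116 115]
 [141 113 114]
 [140 115 114]
 [140 113 114]
 [138 114 112]
 [138 114 113]
 [138 112 113]
 [137 113 111]
 [134 110 109]
 [139 112 109]
 [172 126 106]
 [223 157  96]
 [255 182  81]
 [255 190  70]
 [255 188  70]
 [255 182  68]
 [255 180  69]]
(236, 158, 35, 33) ctr [ 477.5 -101.1] size [42.9 28.8] ang 89.5
(348, 191, 22, 22) ctr [ 488.9 -229.5] size [23.  22.9] ang 1.0
```

Run:
```python
from h import *
im=cv2.imread('pics/w1.png'); i=dict(camera_info('wrist')); i['T']=np.load('w1.npy')
f=im.astype(int)
d=((f[:,:,0]-f[:,:,2])<95).astype(np.uint8)*255
comps(d,(265,38,312,90),.02,40,i,True)
comps(d,(230,140,285,192),.02,40,i,True)
comps(d,(346,189,372,214),.02,40,i,True)
d2=cv2.morphologyEx(d,cv2.MORPH_CLOSE,np.ones((5,5)))
comps(d2,(372,66,412,138),.02,40,i,True)
cv2.imwrite('pics/d.png',cv2.resize(d[0:260,200:460],(520,520)))
```

```text
(271, 41, 35, 47) ctr [614.  -96.2] size [50.9 26.9] ang 1.8
(235, 146, 44, 46) ctr [ 484.5 -100.3] size [45.3 44.6] ang 2.2
(347, 191, 24, 22) ctr [ 488.7 -229.4] size [23.8 23.4] ang 2.2
(378, 66, 34, 67) ctr [ 620.  -225.1] size [82.9 17.2] ang 2.1
```

View pics/d.png

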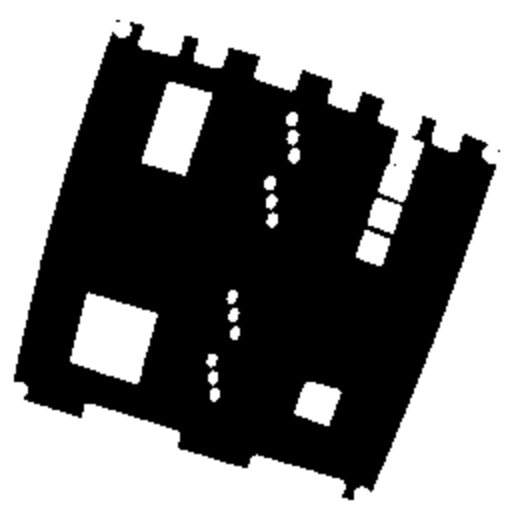

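>>> drive_tool --moves '[{"claw": 88, "dx": 9, "dy": -37, "dz": 0, "roll": 0}, {"claw": 88, "dx": 9, "dy": -37, "dz": 0, "roll": 0}, {"claw": 88, "dx": 9, "dy": -37, "dz": 0, "roll": 0}, {"claw": 88, "dx": 9, "dy": -37, "dz": 0, "roll": 0}, {"claw": 88, "dx": 9, "dy": -37, "dz": 0, "roll": 0}, {"claw": 88, "dx": 9, "dy": -37, "dz": 0, "roll": 0}, {"claw": 88, "dx": 9, "dy": -37, "dz": 0, "roll": 0}, {"claw": 88, "dx": 9, "dy": -37, "dz": 0, "roll": 0}, {"claw": 88, "dx": 0, "dy": 0, "dz": 0, "roll": 0}, {"claw": 88, "dx": 0, "dy": 0, "dz": 0, "roll": 0}]'

```text
time: 2.28
eef_pos: [0.4731, 0.1232, 0.3981]
eef_rot: [[0.95, 0.312, -0.005], [0.312, -0.95, -0.004], [-0.006, 0.002, -1.0]]
contact_force: [0.3, -0.9, -0.6]
opening: 0.088
```

Run:
```python
from h import *
im,i=snap('wrist','w2.png'); np.save('w2.npy',i['T']); print(np.round(i['T'],3).tolist())
```

```text
[[0.311, -0.908, -0.28, 0.544], [-0.95, -0.297, -0.094, 0.146], [0.002, 0.296, -0.955, 0.377], [0.0, 0.0, 0.0, 1.0]]
```

View pics/w2.png

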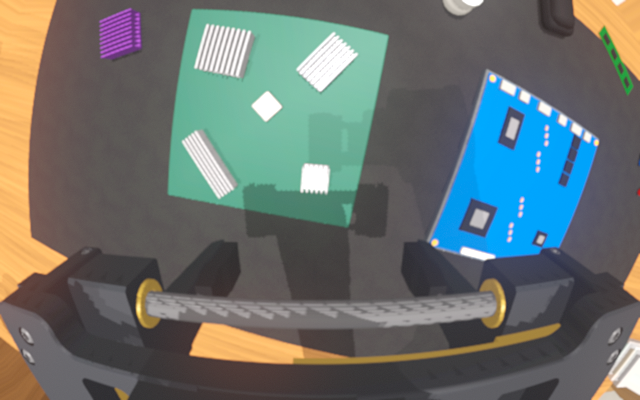

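Large sink (224,52), oblong (327,62), can (267,106), small (315,178) and bar (209,163) are all visible. I'll project the outlines at mid-height, where the near- and far-edge parallax cancels.

Run:
```python
from h import *
im=cv2.imread('pics/w2.png'); i=dict(camera_info('wrist')); i['T']=np.load('w2.npy')
h=cv2.cvtColor(im,cv2.COLOR_BGR2HSV)
m=((h[:,:,1]<70)).astype(np.uint8)*255
m=cv2.morphologyEx(m,cv2.MORPH_CLOSE,np.ones((3,3)))
for b,z in [((190,18,260,84),.017),((290,28,364,96),.015),((176,124,242,204),.015),((296,158,336,198),.015),((248,88,288,126),.008)]:
    for p,r in comps(m,b,z,60,i,True): print(np.round(cv2.boxPoints(r)).tolist())
im=cv2.imread('pics/top0.png'); i=camera_info('top')
h=cv2.cvtColor(im,cv2.COLOR_BGR2HSV)
g=((h[:,:,1]<70)&(h[:,:,2]>60)).astype(np.uint8)*255
g=cv2.morphologyEx(g,cv2.MORPH_CLOSE,np.ones((3,3)))
print('top');comps(g,(205,188,315,302),.015,30,i,False)
comps((h[:,:,2]>150).astype(np.uint8)*255,(320,125,355,160),.045,30,i,False)
```

```text
(194, 23, 61, 56) ctr [580.8 277.2] size [60.  66.4] ang 2.3
[[549.0, 309.0], [552.0, 243.0], [612.0, 245.0], [609.0, 312.0]]
(296, 31, 63, 62) ctr [600.2 156.6] size [41.5 66.1] ang 64.7
[[561.0, 152.0], [621.0, 124.0], [639.0, 161.0], [579.0, 189.0]]
(176, 197, 37, 7) ctr [389.4 268. ] size [ 8.2 52.3] ang 18.1
(181, 129, 57, 70) ctr [443.1 257.5] size [89.1 34.2] ang 48.9
[[377.0, 292.0], [394.0, 242.0], [401.0, 244.0], [385.0, 294.0]]
[[401.0, 235.0], [427.0, 213.0], [485.0, 280.0], [460.0, 302.0]]
(300, 163, 31, 32) ctr [463.6 126.4] size [38.  35.2] ang 14.1
[[441.0, 139.0], [449.0, 105.0], [486.0, 114.0], [478.0, 148.0]]
(251, 90, 32, 32) ctr [529. 208.] size [30.  29.6] ang 61.1
[[509.0, 202.0], [535.0, 188.0], [549.0, 214.0], [523.0, 228.0]]
top
(216, 261, 37, 34) ctr [443.8 258.8] size [88.3 26.1] ang 49.2
(285, 259, 18, 18) ctr [465.  128.6] size [32.1 33.2] ang 13.1
(250, 231, 16, 16) ctr [529.9 208.4] size [27.7 27.5] ang 58.9
(214, 203, 27, 27) ctr [581.3 278.4] size [59.1 58.6] ang 2.3
(267, 191, 28, 32) ctr [600.8 158.4] size [39.9 63.8] ang 64.3
(328, 133, 18, 20) ctr [740.5  30.8] size [38.2 44.9] ang 88.8
```

```bash
cat > to.py <<'E'
import sys;from h import *
x,y,z,yaw=map(float,sys.argv[1:5]); s=read_state();p=np.array(s['eef_pos'])*1000;R=np.array(s['eef_rot'])
cy=np.degrees(np.arctan2(R[1,0],R[0,0])); roll=(cy-yaw+180)%360-180
d=R.T@(np.array([x,y,z])-p)
a=np.radians(yaw);W=np.array([x,y,z])-p
print('t',round(s['time'],2),'pos',p.round(1),'yaw',cy.round(1),'tilt',R[:2,2].round(4),'open',round(s['opening']*1000,1),'F',np.round(s['contact_force'],1))
print('roll',roll.round(2),'| now-axes',d.round(1),'| after-roll',np.round([W[0]*np.cos(a)+W[1]*np.sin(a),W[0]*np.sin(a)-W[1]*np.cos(a),-W[2]],1))
E
python3 to.py 464.2 127.5 195 13.6
```

```text
t 2.33 pos [473.1 123.4 398.1] yaw 18.2 tilt [-0.0049 -0.0028] open 88.1 F [-0.4  0.5 -0.4]
roll 4.59 | now-axes [ -6.   -6.9 203.2] | after-roll [ -7.6  -6.1 203.1]
```

>>> drive_tool --moves '[{"claw": 60, "dx": -3, "dy": -3, "dz": 20, "roll": 4.6}, {"claw": 60, "dx": -5, "dy": -3, "dz": 35, "roll": 0}, {"claw": 60, "dx": 0, "dy": 0, "dz": 40, "roll": 0}, {"claw": 60, "dx": 0, "dy": 0, "dz": 40, "roll": 0}, {"claw": 60, "dx": 0, "dy": 0, "dz": 25, "roll": 0}, {"claw": 60, "dx": 0, "dy": 0, "dz": 10, "roll": 0}, {"claw": 60, "dx": 0, "dy": 0, "dz": 0, "roll": 0}, {"claw": 60, "dx": 0, "dy": 0, "dz": 0, "roll": 0}]'

```text
time: 3.0
eef_pos: [0.4682, 0.1094, 0.2235]
eef_rot: [[0.979, 0.206, 0.003], [0.206, -0.979, -0.009], [0.001, 0.009, -1.0]]
contact_force: [-0.3, 0.4, -0.3]
opening: 0.0599
```

```bash
python3 to.py 464.2 127.5 174 13.6
python3 - <<'E'
from h import *
snap('wrist','w3.png')
E
```

```text
t 3.0 pos [468.2 109.4 223.5] yaw 11.9 tilt [ 0.0027 -0.009 ] open 59.9 F [-0.3  0.4 -0.3]
roll -1.73 | now-axes [ -0.3 -19.   49.3] | after-roll [  0.3 -18.5  49.5]
```

View pics/w3.png

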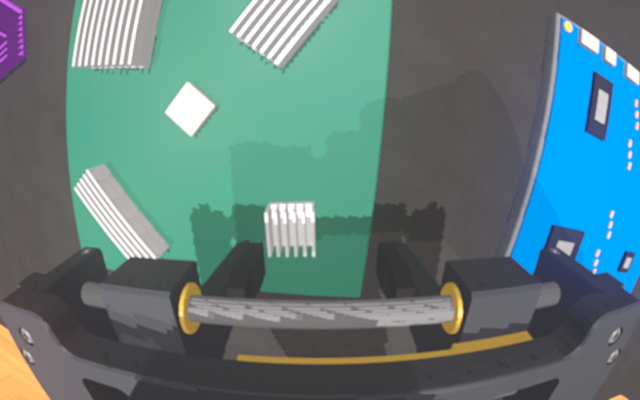

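The small sink is at (290,230), left of the finger midline (~320). That agrees with the computed 19 mm offset.

>>> drive_tool --moves '[{"claw": 60, "dx": 0, "dy": -10, "dz": 10, "roll": -1.7}, {"claw": 60, "dx": 0, "dy": -9, "dz": 10, "roll": 0}, {"claw": 60, "dx": 0, "dy": 0, "dz": 3, "roll": 0}, {"claw": 60, "dx": 0, "dy": 0, "dz": 0, "roll": 0}]'

```text
time: 3.38
eef_pos: [0.4667, 0.1277, 0.2028]
eef_rot: [[0.972, 0.235, 0.012], [0.235, -0.972, -0.007], [0.01, 0.01, -1.0]]
contact_force: [0.3, -0.3, 0.2]
opening: 0.0595
```

```bash
python3 to.py 464.2 127.5 174 13.6
```

```text
t 3.38 pos [466.7 127.7 202.8] yaw 13.6 tilt [ 0.0116 -0.0072] open 59.5 F [ 0.3 -0.3  0.2]
roll 0.02 | now-axes [-2.8 -0.7 28.8] | after-roll [-2.5 -0.4 28.8]
```

```bash
sed -i "s/^cy=/L=155; p=p+L*R[:,2]+[0,0,L]\ncy=/" to.py; python3 to.py 464.2 127.5 174 13.6
```

```text
t 3.38 pos [468.5 126.6 202.9] yaw 13.6 tilt [ 0.0116 -0.0072] open 59.5 F [ 0.3 -0.3  0.2]
roll 0.02 | now-axes [-4.2 -2.2 28.8] | after-roll [-4.  -1.9 28.9]
```

>>> drive_tool --moves '[{"claw": 60, "dx": -2, "dy": -1, "dz": 10, "roll": 0}, {"claw": 60, "dx": -2, "dy": -1, "dz": 10, "roll": 0}, {"claw": 60, "dx": 0, "dy": 0, "dz": 5, "roll": 0}, {"claw": 60, "dx": 0, "dy": 0, "dz": 0, "roll": 0}, {"claw": 60, "dx": 0, "dy": 0, "dz": 0, "roll": 0}]'

```text
time: 3.8
eef_pos: [0.463, 0.1286, 0.1765]
eef_rot: [[0.971, 0.237, 0.014], [0.237, -0.972, -0.007], [0.012, 0.01, -1.0]]
contact_force: [0.2, -0.1, -0.2]
opening: 0.06
```

```bash
python3 to.py 464.2 127.5 174 13.6
```

```text
t 3.8 pos [465.2 127.5 176.5] yaw 13.7 tilt [ 0.0143 -0.0067] open 60.0 F [ 0.2 -0.1 -0.2]
roll 0.1 | now-axes [-1.  -0.2  2.5] | after-roll [-1.  -0.2  2.5]
```

Close the jaws and lift a little.

>>> drive_tool --moves '[{"claw": 60, "dx": -1, "dy": 0, "dz": 2, "roll": 0}, {"claw": 26, "dx": 0, "dy": 0, "dz": 0, "roll": 0}, {"claw": 26, "dx": 0, "dy": 0, "dz": 0, "roll": 0}, {"claw": 26, "dx": 0, "dy": 0, "dz": 0, "roll": 0}, {"claw": 26, "dx": 0, "dy": 0, "dz": 0, "roll": 0}, {"claw": 26, "dx": 0, "dy": 0, "dz": 0, "roll": 0}, {"claw": 26, "dx": 0, "dy": 0, "dz": 0, "roll": 0}]' --force 20

```text
time: 4.38
eef_pos: [0.4625, 0.1279, 0.1749]
eef_rot: [[0.972, 0.236, 0.015], [0.236, -0.972, -0.007], [0.013, 0.01, -1.0]]
contact_force: [-0.1, 0.5, -0.9]
opening: 0.0299
```

```bash
python3 to.py 464.2 127.5 240 13.6
```

```text
t 4.38 pos [464.9 126.9 175. ] yaw 13.7 tilt [ 0.0155 -0.0066] open 29.9 F [-0.1  0.5 -0.9]
roll 0.05 | now-axes [  0.4  -0.1 -65. ] | after-roll [ -0.5  -0.7 -65. ]
```

>>> drive_tool --moves '[{"claw": 26, "dx": 0, "dy": 0, "dz": -15, "roll": 0}, {"claw": 26, "dx": 0, "dy": 0, "dz": -25, "roll": 3}, {"claw": 26, "dx": 0, "dy": 5, "dz": -20, "roll": 6}, {"claw": 26, "dx": 0, "dy": 20, "dz": 0, "roll": 2.7}, {"claw": 26, "dx": 1, "dy": 30, "dz": 0, "roll": 0}, {"claw": 26, "dx": 2, "dy": 35, "dz": 0, "roll": 0}, {"claw": 26, "dx": 2, "dy": 35, "dz": 0, "roll": 0}, {"claw": 26, "dx": 2, "dy": 35, "dz": 0, "roll": 0}, {"claw": 26, "dx": 2, "dy": 35, "dz": 0, "roll": 0}, {"claw": 26, "dx": 2, "dy": 35, "dz": 0, "roll": 0}]' --force 30

```text
time: 5.22
eef_pos: [0.4827, -0.1, 0.2405]
eef_rot: [[0.999, 0.043, 0.02], [0.043, -0.999, -0.0], [0.02, 0.001, -1.0]]
contact_force: [1.2, -0.6, -0.3]
opening: 0.03
```

```bash
python3 to.py 488.5 -228.5 220 2
```

```text
t 5.22 pos [ 485.9 -100.   240.5] yaw 2.5 tilt [ 0.0203 -0.0003] open 30.0 F [ 1.2 -0.6 -0.3]
roll 0.47 | now-axes [ -3.3 128.5  20.6] | after-roll [ -1.9 128.5  20.5]
```

>>> drive_tool --moves '[{"claw": 26, "dx": -1, "dy": 35, "dz": 3, "roll": 0}, {"claw": 26, "dx": -1, "dy": 35, "dz": 5, "roll": 0}, {"claw": 26, "dx": 0, "dy": 25, "dz": 5, "roll": 0}, {"claw": 26, "dx": 0, "dy": 12, "dz": 5, "roll": 0}, {"claw": 26, "dx": 0, "dy": 5, "dz": 0, "roll": 0}, {"claw": 26, "dx": 0, "dy": 0, "dz": 0, "roll": 0}]'

```text
time: 5.72
eef_pos: [0.4844, -0.2263, 0.2226]
eef_rot: [[0.999, 0.031, 0.023], [0.031, -1.0, -0.005], [0.023, 0.005, -1.0]]
contact_force: [-0.9, -0.5, 0.3]
opening: 0.0302
```

```bash
python3 to.py 488.5 -228.5 194 2;  python3 - <<'E'
from h import *
snap('wrist','w4.png')
E
```

```text
t 5.72 pos [ 488.  -227.1  222.6] yaw 1.8 tilt [ 0.0227 -0.0048] open 30.2 F [-0.9 -0.5  0.3]
roll -0.24 | now-axes [-0.1  1.3 28.7] | after-roll [ 0.5  1.5 28.6]
```

View pics/w4.png

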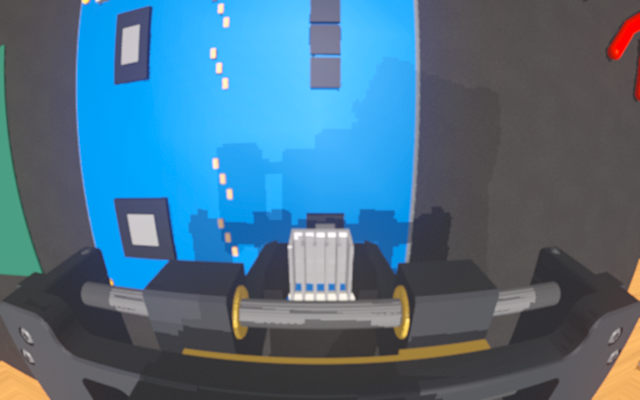

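The sink is held at (321,265). The chip's far edge shows behind it at (326,220), slightly to its right, so I lower with a +2 mm y correction.

>>> drive_tool --moves '[{"claw": 26, "dx": 0, "dy": 1, "dz": 10, "roll": 0}, {"claw": 26, "dx": 0, "dy": 1, "dz": 10, "roll": 0}, {"claw": 26, "dx": 0, "dy": 0, "dz": 4, "roll": 0}, {"claw": 26, "dx": 0, "dy": 0, "dz": 0, "roll": 0}, {"claw": 26, "dx": 0, "dy": 0, "dz": 0, "roll": 0}]'

```text
time: 6.18
eef_pos: [0.4865, -0.2195, 0.1962]
eef_rot: [[0.999, 0.043, 0.022], [0.043, -0.999, 0.0], [0.022, 0.001, -1.0]]
contact_force: [-0.1, 0.2, -0.0]
opening: 0.0298
```

```bash
python3 to.py 488.5 -228.5 191 2
```

```text
t 6.18 pos [ 489.9 -219.5  196.2] yaw 2.5 tilt [0.0221 0.0001] open 29.8 F [-0.1  0.2 -0. ]
roll 0.47 | now-axes [-1.9  9.   5.2] | after-roll [-1.8  9.   5.2]
```

>>> drive_tool --moves '[{"claw": 26, "dx": -1, "dy": 5, "dz": 0, "roll": 0}, {"claw": 26, "dx": 0, "dy": 3, "dz": 0, "roll": 0}, {"claw": 26, "dx": 0, "dy": 1, "dz": 0, "roll": 0}, {"claw": 26, "dx": 0, "dy": 0, "dz": 0, "roll": 0}]'

```text
time: 6.52
eef_pos: [0.4863, -0.2282, 0.1963]
eef_rot: [[0.999, 0.045, 0.022], [0.045, -0.999, 0.001], [0.022, 0.0, -1.0]]
contact_force: [0.2, 0.2, -0.8]
opening: 0.0301
```

```bash
python3 to.py 488.5 -229 191 2
```

```text
t 6.52 pos [ 489.7 -228.1  196.4] yaw 2.6 tilt [0.0222 0.0005] open 30.1 F [ 0.2  0.2 -0.8]
roll 0.6 | now-axes [-1.4  0.8  5.3] | after-roll [-1.3  0.9  5.4]
```

>>> drive_tool --moves '[{"claw": 26, "dx": -1, "dy": 1, "dz": 2, "roll": 0}, {"claw": 26, "dx": 0, "dy": 0, "dz": 2, "roll": 0}, {"claw": 26, "dx": 0, "dy": 0, "dz": 1, "roll": 0}, {"claw": 26, "dx": 0, "dy": 0, "dz": 0, "roll": 0}]'

```text
time: 6.85
eef_pos: [0.4854, -0.2301, 0.1914]
eef_rot: [[0.999, 0.044, 0.023], [0.044, -0.999, -0.0], [0.023, 0.001, -1.0]]
contact_force: [-0.7, 0.3, -1.3]
opening: 0.0297
```

```bash
python3 to.py 488.5 -229 191 2
```

```text
t 6.85 pos [ 489.  -230.2  191.4] yaw 2.5 tilt [ 0.0234 -0.0002] open 29.7 F [-0.7  0.3 -1.3]
roll 0.52 | now-axes [-0.5 -1.2  0.4] | after-roll [-0.5 -1.2  0.4]
```

>>> drive_tool --moves '[{"claw": 26, "dx": 0, "dy": -1, "dz": 1, "roll": 0}, {"claw": 26, "dx": 0, "dy": 0, "dz": 0.5, "roll": 0}, {"claw": 26, "dx": 0, "dy": 0, "dz": 0, "roll": 0}]'

```text
time: 7.1
eef_pos: [0.4855, -0.2296, 0.191]
eef_rot: [[0.999, 0.043, 0.023], [0.043, -0.999, -0.001], [0.023, 0.003, -1.0]]
contact_force: [0.6, 0.3, -0.5]
opening: 0.0296
```

>>> drive_tool --moves '[{"claw": 34, "dx": 0, "dy": 0, "dz": 0, "roll": 0}, {"claw": 42, "dx": 0, "dy": 0, "dz": 0, "roll": 0}, {"claw": 50, "dx": 0, "dy": 0, "dz": 0, "roll": 0}, {"claw": 50, "dx": 0, "dy": 0, "dz": -20, "roll": 0}, {"claw": 50, "dx": 0, "dy": 0, "dz": -30, "roll": 0}, {"claw": 50, "dx": -20, "dy": 0, "dz": -30, "roll": 0}, {"claw": 50, "dx": -20, "dy": 0, "dz": -30, "roll": 0}, {"claw": 50, "dx": 0, "dy": 0, "dz": 0, "roll": 0}]'

```text
time: 7.77
eef_pos: [0.4422, -0.2296, 0.3017]
eef_rot: [[0.999, 0.047, 0.02], [0.047, -0.999, 0.001], [0.02, -0.0, -1.0]]
contact_force: [-0.0, -0.5, -0.8]
opening: 0.0502
```

```bash
python3 to.py 443.4 258 280 49;  python3 - <<'E'
from h import *
snap('wrist','w5.png')
E
```

```text
t 7.77 pos [ 445.2 -229.4  301.7] yaw 2.7 tilt [0.0197 0.0013] open 50.2 F [-0.  -0.5 -0.8]
roll -46.33 | now-axes [  20.5 -487.    22.3] | after-roll [ 366.7 -321.1   21.7]
```

View pics/w5.png

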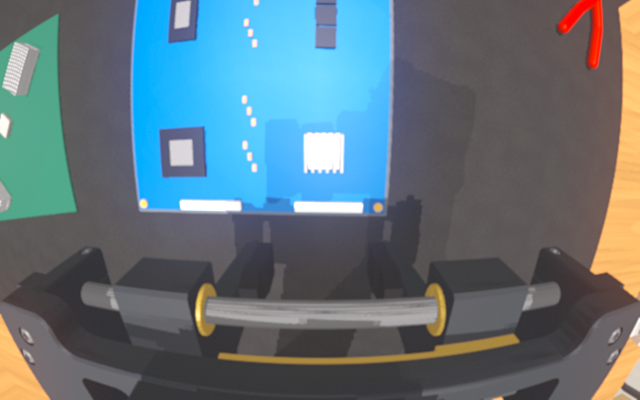

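The small sink is sitting squarely on its chip at (323,153). Next is the bar.

>>> drive_tool --moves '[{"claw": 50, "dx": 1, "dy": -25, "dz": 0, "roll": 0}, {"claw": 50, "dx": 2, "dy": -38, "dz": 0, "roll": 0}, {"claw": 50, "dx": 2, "dy": -38, "dz": 0, "roll": 0}, {"claw": 50, "dx": 2, "dy": -38, "dz": 0, "roll": 0}, {"claw": 50, "dx": 2, "dy": -38, "dz": 0, "roll": 0}, {"claw": 50, "dx": 2, "dy": -38, "dz": 0, "roll": 0}, {"claw": 50, "dx": 2, "dy": -38, "dz": 0, "roll": 0}, {"claw": 50, "dx": 2, "dy": -38, "dz": 0, "roll": 0}, {"claw": 50, "dx": 2, "dy": -38, "dz": 0, "roll": 0}, {"claw": 50, "dx": 2, "dy": -38, "dz": 0, "roll": 0}]'

```text
time: 8.65
eef_pos: [0.4492, 0.1462, 0.2926]
eef_rot: [[0.999, 0.029, 0.018], [0.029, -1.0, -0.001], [0.018, 0.001, -1.0]]
contact_force: [1.0, -0.6, -1.0]
opening: 0.05
```

```bash
python3 to.py 443.4 258 240 49
```

```text
t 8.65 pos [451.9 146.1 292.6] yaw 1.6 tilt [ 0.0177 -0.0006] open 50.0 F [ 1.  -0.6 -1. ]
roll -47.36 | now-axes [  -6.3 -112.2   52.4] | after-roll [ 78.8 -79.9  52.6]
```

>>> drive_tool --moves '[{"claw": 50, "dx": -2, "dy": -36, "dz": 5, "roll": 0}, {"claw": 50, "dx": -2, "dy": -36, "dz": 5, "roll": 0}, {"claw": 50, "dx": -2, "dy": -28, "dz": 5, "roll": 0}, {"claw": 50, "dx": 0, "dy": 0, "dz": 5, "roll": -5}, {"claw": 50, "dx": 0, "dy": 0, "dz": 5, "roll": -7}, {"claw": 50, "dx": 0, "dy": 0, "dz": 5, "roll": -7}, {"claw": 50, "dx": 0, "dy": 0, "dz": 0, "roll": -7}, {"claw": 50, "dx": 0, "dy": 0, "dz": 0, "roll": -7}, {"claw": 50, "dx": 0, "dy": 0, "dz": 0, "roll": -7}, {"claw": 50, "dx": 0, "dy": 0, "dz": 0, "roll": -5}]'

```text
time: 9.48
eef_pos: [0.435, 0.2708, 0.2499]
eef_rot: [[0.663, 0.748, 0.007], [0.748, -0.663, 0.01], [0.012, -0.001, -1.0]]
contact_force: [0.4, -0.3, -0.1]
opening: 0.05
```

```bash
python3 to.py 443.4 258 230 49
```

```text
t 9.48 pos [436.1 272.3 249.9] yaw 48.4 tilt [0.0072 0.0096] open 50.0 F [ 0.4 -0.3 -0.1]
roll -0.57 | now-axes [-6.1 15.  19.9] | after-roll [-6.  14.9 19.9]
```

>>> drive_tool --moves '[{"claw": 50, "dx": -4, "dy": 8, "dz": 12, "roll": -0.6}, {"claw": 50, "dx": -2, "dy": 6, "dz": 10, "roll": 0}, {"claw": 50, "dx": 0, "dy": 0, "dz": 10, "roll": 0}, {"claw": 50, "dx": 0, "dy": 0, "dz": 3, "roll": 0}, {"claw": 50, "dx": 0, "dy": 0, "dz": 0, "roll": 0}]'

```text
time: 9.9
eef_pos: [0.4418, 0.2559, 0.2067]
eef_rot: [[0.659, 0.752, 0.001], [0.752, -0.659, 0.009], [0.007, -0.005, -1.0]]
contact_force: [-0.0, -0.1, 0.1]
opening: 0.0499
```

```bash
python3 to.py 443.4 258 175 49;  python3 - <<'E'
from h import *
snap('wrist','w6.png')
E
```

```text
t 9.9 pos [442.  257.3 206.7] yaw 48.8 tilt [0.0011 0.0089] open 49.9 F [-0.  -0.1  0.1]
roll -0.22 | now-axes [ 1.2  0.7 31.7] | after-roll [ 1.5  0.6 31.7]
```

View pics/w6.png

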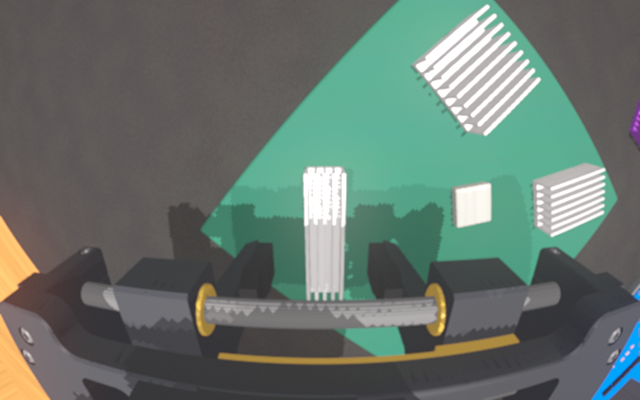

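The bar lies parallel to and between the fingers, at column 325, so I go down.

>>> drive_tool --moves '[{"claw": 50, "dx": 1, "dy": 1, "dz": 10, "roll": 0}, {"claw": 50, "dx": 0, "dy": 0, "dz": 10, "roll": 0}, {"claw": 50, "dx": 0, "dy": 0, "dz": 6, "roll": 0}, {"claw": 50, "dx": 0, "dy": 0, "dz": 2, "roll": 0}, {"claw": 50, "dx": 0, "dy": 0, "dz": 0, "roll": 0}]'

```text
time: 10.37
eef_pos: [0.4432, 0.2574, 0.1764]
eef_rot: [[0.659, 0.752, 0.002], [0.752, -0.659, 0.01], [0.009, -0.005, -1.0]]
contact_force: [0.7, -0.4, -0.3]
opening: 0.0499
```

```bash
python3 to.py 443.4 258 175 49
```

```text
t 10.37 pos [443.6 258.9 176.4] yaw 48.8 tilt [0.0023 0.0097] open 49.9 F [ 0.7 -0.4 -0.3]
roll -0.23 | now-axes [-0.8  0.4  1.4] | after-roll [-0.8  0.4  1.4]
```

>>> drive_tool --moves '[{"claw": 40, "dx": -0.5, "dy": 0, "dz": 1, "roll": 0}, {"claw": 18, "dx": 0, "dy": 0, "dz": 0, "roll": 0}, {"claw": 18, "dx": 0, "dy": 0, "dz": 0, "roll": 0}, {"claw": 18, "dx": 0, "dy": 0, "dz": 0, "roll": 0}, {"claw": 18, "dx": 0, "dy": 0, "dz": 0, "roll": 0}, {"claw": 18, "dx": 0, "dy": 0, "dz": 0, "roll": 0}]' --force 30

```text
time: 10.87
eef_pos: [0.4431, 0.2574, 0.1762]
eef_rot: [[0.659, 0.752, 0.004], [0.752, -0.659, 0.01], [0.01, -0.004, -1.0]]
contact_force: [1.1, -0.8, -1.1]
opening: 0.0217
```

```bash
python3 to.py 443.4 258 175 49
```

```text
t 10.87 pos [443.7 259.  176.2] yaw 48.8 tilt [0.0036 0.0105] open 21.7 F [ 1.1 -0.8 -1.1]
roll -0.22 | now-axes [-0.9  0.5  1.2] | after-roll [-0.9  0.5  1.2]
```

>>> drive_tool --moves '[{"claw": 18, "dx": 0, "dy": 0, "dz": -15, "roll": 0}, {"claw": 18, "dx": 0, "dy": 0, "dz": -25, "roll": 0}, {"claw": 18, "dx": 0, "dy": 0, "dz": -25, "roll": 4}, {"claw": 18, "dx": 0, "dy": 0, "dz": 0, "roll": 6.5}, {"claw": 18, "dx": 0, "dy": 0, "dz": 0, "roll": 6.5}, {"claw": 18, "dx": 0, "dy": 0, "dz": 0, "roll": 6.5}, {"claw": 18, "dx": 0, "dy": 0, "dz": 0, "roll": 6.5}, {"claw": 18, "dx": 0, "dy": 0, "dz": 0, "roll": 6.5}, {"claw": 18, "dx": 0, "dy": 0, "dz": 0, "roll": 6.5}, {"claw": 18, "dx": 0, "dy": 0, "dz": 0, "roll": 3}]'

```text
time: 11.7
eef_pos: [0.4428, 0.2561, 0.2456]
eef_rot: [[1.0, 0.01, 0.004], [0.01, -1.0, 0.013], [0.004, -0.012, -1.0]]
contact_force: [0.1, 0.0, -1.1]
opening: 0.0213
```

```bash
python3 to.py 618 -224.5 245 2
```

```text
t 11.7 pos [443.5 258.  245.6] yaw 0.6 tilt [0.0043 0.0125] open 21.3 F [ 0.1  0.  -1.1]
roll -1.44 | now-axes [169.7 484.2  -4.7] | after-roll [157.5 488.3   0.6]
```

>>> drive_tool --moves '[{"claw": 18, "dx": 8, "dy": 22, "dz": 0, "roll": -1}, {"claw": 18, "dx": 13, "dy": 37, "dz": 0, "roll": 0}, {"claw": 18, "dx": 13, "dy": 37, "dz": 0, "roll": 0}, {"claw": 18, "dx": 13, "dy": 37, "dz": 0, "roll": 0}, {"claw": 18, "dx": 13, "dy": 37, "dz": 0, "roll": 0}, {"claw": 18, "dx": 13, "dy": 37, "dz": 0, "roll": 0}, {"claw": 18, "dx": 13, "dy": 37, "dz": 0, "roll": 0}, {"claw": 18, "dx": 13, "dy": 37, "dz": 0, "roll": 0}, {"claw": 18, "dx": 13, "dy": 37, "dz": 0, "roll": 0}, {"claw": 18, "dx": 13, "dy": 37, "dz": 0, "roll": 0}]'

```text
time: 12.53
eef_pos: [0.5816, -0.0972, 0.242]
eef_rot: [[0.999, 0.048, 0.007], [0.047, -0.999, 0.022], [0.008, -0.022, -1.0]]
contact_force: [0.6, 0.1, 0.4]
opening: 0.0216
```

```bash
python3 to.py 618 -224.5 225 2
```

```text
t 12.53 pos [582.7 -93.8 242. ] yaw 2.7 tilt [0.007  0.0219] open 21.6 F [0.6 0.1 0.4]
roll 0.71 | now-axes [ 28.9 132.6  14.4] | after-roll [ 30.7 131.9  17. ]
```

>>> drive_tool --moves '[{"claw": 18, "dx": 8, "dy": 36, "dz": 3, "roll": 0}, {"claw": 18, "dx": 8, "dy": 36, "dz": 4, "roll": 0}, {"claw": 18, "dx": 7, "dy": 28, "dz": 4, "roll": 0}, {"claw": 18, "dx": 5, "dy": 15, "dz": 4, "roll": 0}, {"claw": 18, "dx": 1, "dy": 6, "dz": 0, "roll": 0}, {"claw": 18, "dx": 0, "dy": 0, "dz": 0, "roll": 0}]'

```text
time: 13.03
eef_pos: [0.6171, -0.2358, 0.2241]
eef_rot: [[0.999, 0.033, 0.01], [0.032, -0.999, 0.016], [0.011, -0.015, -1.0]]
contact_force: [-0.2, 0.0, -1.1]
opening: 0.0218
```

```bash
python3 to.py 618 -224.5 198 2;  python3 - <<'E'
from h import *
snap('wrist','w7.png')
E
```

```text
t 13.03 pos [ 618.7 -233.4  224.2] yaw 1.9 tilt [0.0101 0.0155] open 21.8 F [-0.2  0.  -1.1]
roll -0.14 | now-axes [-0.7 -8.5 26.3] | after-roll [-0.4 -8.9 26.2]
```

View pics/w7.png

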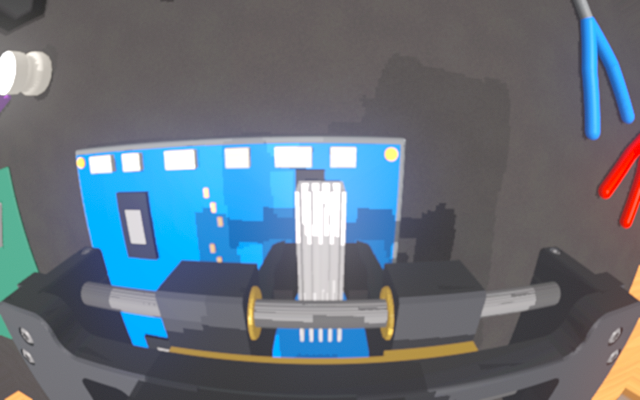

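The transistor row's far end peeks out at (310,176), left of the bar (320). I shift −9 mm in tool y while lowering.

>>> drive_tool --moves '[{"claw": 18, "dx": 0, "dy": -4, "dz": 5, "roll": 0}, {"claw": 18, "dx": 0, "dy": -4, "dz": 8, "roll": 0}, {"claw": 18, "dx": 0, "dy": 0, "dz": 8, "roll": 0}, {"claw": 18, "dx": 0, "dy": 0, "dz": 2, "roll": 0}, {"claw": 18, "dx": 0, "dy": 0, "dz": 0, "roll": 0}]'

```text
time: 13.5
eef_pos: [0.6168, -0.2165, 0.1997]
eef_rot: [[0.999, 0.043, 0.009], [0.043, -0.999, 0.021], [0.01, -0.021, -1.0]]
contact_force: [-0.0, -0.5, -0.6]
opening: 0.0221
```

```bash
python3 to.py 618.7 -224.5 192 2
```

```text
t 13.5 pos [ 618.2 -213.2  199.7] yaw 2.5 tilt [0.0088 0.0211] open 22.1 F [-0.  -0.5 -0.6]
roll 0.48 | now-axes [-0.1 11.4  7.5] | after-roll [ 0.1 11.3  7.7]
```

>>> drive_tool --moves '[{"claw": 18, "dx": 0, "dy": 5, "dz": 0, "roll": 0}, {"claw": 18, "dx": 0, "dy": 4, "dz": 0, "roll": 0}, {"claw": 18, "dx": 0, "dy": 2, "dz": 0, "roll": 0}, {"claw": 18, "dx": 0, "dy": 0, "dz": 0, "roll": 0}]'

```text
time: 13.83
eef_pos: [0.6176, -0.2269, 0.1993]
eef_rot: [[0.999, 0.046, 0.008], [0.046, -0.999, 0.022], [0.009, -0.021, -1.0]]
contact_force: [0.8, -1.0, -0.7]
opening: 0.0216
```

```bash
python3 to.py 618.7 -224.5 192 2
```

```text
t 13.83 pos [ 618.9 -223.6  199.3] yaw 2.6 tilt [0.0082 0.0216] open 21.6 F [ 0.8 -1.  -0.7]
roll 0.63 | now-axes [-0.3  1.1  7.3] | after-roll [-0.2  0.9  7.3]
```

>>> drive_tool --moves '[{"claw": 18, "dx": 0, "dy": 1, "dz": 3, "roll": 0.5}, {"claw": 18, "dx": 0, "dy": 0, "dz": 2, "roll": 0}, {"claw": 18, "dx": 0, "dy": 0, "dz": 1, "roll": 0}, {"claw": 18, "dx": 0, "dy": 0, "dz": 0, "roll": 0}]'

```text
time: 14.17
eef_pos: [0.6178, -0.2293, 0.1932]
eef_rot: [[0.999, 0.034, 0.009], [0.034, -0.999, 0.021], [0.01, -0.02, -1.0]]
contact_force: [-0.1, -0.3, -0.4]
opening: 0.0219
```

```bash
python3 to.py 618.7 -224.5 192 2
```

```text
t 14.17 pos [ 619.2 -226.1  193.3] yaw 2.0 tilt [0.0094 0.0207] open 21.9 F [-0.1 -0.3 -0.4]
roll -0.04 | now-axes [-0.5 -1.6  1.3] | after-roll [-0.5 -1.6  1.3]
```

>>> drive_tool --moves '[{"claw": 18, "dx": 0, "dy": -1.5, "dz": 1, "roll": 0}, {"claw": 18, "dx": 0, "dy": 0, "dz": 1, "roll": 0}, {"claw": 18, "dx": 0, "dy": 0, "dz": 0.5, "roll": 0}, {"claw": 18, "dx": 0, "dy": 0, "dz": 0, "roll": 0}]'

```text
time: 14.5
eef_pos: [0.6179, -0.2275, 0.1922]
eef_rot: [[0.999, 0.034, 0.009], [0.034, -0.999, 0.02], [0.01, -0.02, -1.0]]
contact_force: [0.3, 0.6, -0.9]
opening: 0.0217
```

```bash
python3 to.py 618.7 -224.5 192 2
```

```text
t 14.5 pos [ 619.3 -224.4  192.3] yaw 2.0 tilt [0.0092 0.0201] open 21.7 F [ 0.3  0.6 -0.9]
roll -0.04 | now-axes [-0.6  0.   0.2] | after-roll [-0.6  0.   0.3]
```

>>> drive_tool --moves '[{"claw": 28, "dx": 0, "dy": 0, "dz": 0, "roll": 0}, {"claw": 36, "dx": 0, "dy": 0, "dz": 0, "roll": 0}, {"claw": 44, "dx": 0, "dy": 0, "dz": 0, "roll": 0}, {"claw": 44, "dx": 0, "dy": 0, "dz": -20, "roll": 0}, {"claw": 44, "dx": 0, "dy": 0, "dz": -30, "roll": 0}, {"claw": 60, "dx": -15, "dy": 0, "dz": -30, "roll": 0}, {"claw": 84, "dx": -20, "dy": 0, "dz": -20, "roll": 0}, {"claw": 84, "dx": -20, "dy": 0, "dz": 0, "roll": 0}, {"claw": 84, "dx": 0, "dy": 0, "dz": 0, "roll": 0}]'

```text
time: 15.25
eef_pos: [0.5608, -0.2296, 0.2938]
eef_rot: [[0.999, 0.037, 0.008], [0.037, -0.999, 0.022], [0.008, -0.022, -1.0]]
contact_force: [-0.4, 0.4, -0.5]
opening: 0.0686
```

```bash
python3 to.py 581 277.5 250 2.3;  python3 - <<'E'
from h import *
snap('wrist','w8.png')
E
```

```text
t 15.25 pos [ 562.  -226.2  293.8] yaw 2.1 tilt [0.0076 0.0223] open 68.6 F [-0.4  0.4 -0.5]
roll -0.17 | now-axes [  37.4 -501.5   55.2] | after-roll [  39.2 -502.5   43.8]
```

View pics/w8.png

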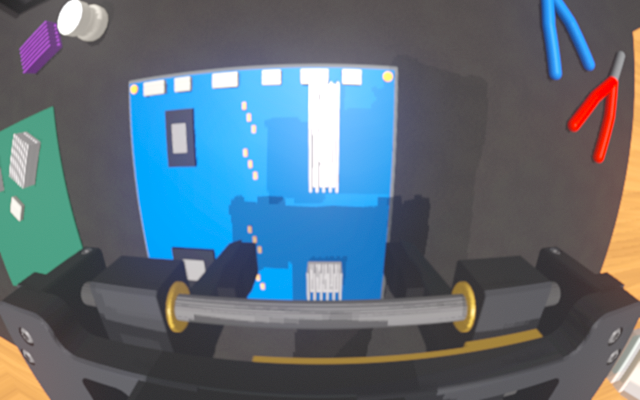

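The bar at (324,137) covers the transistor row squarely, just clear of the edge connectors. Now the large sink.

>>> drive_tool --moves '[{"claw": 84, "dx": 2, "dy": -25, "dz": 0, "roll": 0}, {"claw": 84, "dx": 3, "dy": -39, "dz": 0, "roll": 0}, {"claw": 84, "dx": 3, "dy": -39, "dz": 0, "roll": 0}, {"claw": 84, "dx": 3, "dy": -39, "dz": 0, "roll": 0}, {"claw": 84, "dx": 3, "dy": -39, "dz": 0, "roll": 0}, {"claw": 84, "dx": 3, "dy": -39, "dz": 0, "roll": 0}, {"claw": 84, "dx": 3, "dy": -39, "dz": 0, "roll": 0}, {"claw": 84, "dx": 3, "dy": -39, "dz": 0, "roll": 0}, {"claw": 84, "dx": 3, "dy": -39, "dz": 0, "roll": 0}, {"claw": 84, "dx": 3, "dy": -39, "dz": 0, "roll": 0}]'

```text
time: 16.13
eef_pos: [0.5878, 0.1543, 0.2977]
eef_rot: [[1.0, 0.019, 0.015], [0.019, -1.0, 0.019], [0.015, -0.019, -1.0]]
contact_force: [0.2, -0.0, 0.5]
opening: 0.0841
```

```bash
python3 to.py 581 277.5 240 2.3
```

```text
t 16.13 pos [590.1 157.3 297.8] yaw 1.1 tilt [0.0146 0.0194] open 84.1 F [ 0.2 -0.   0.5]
roll -1.22 | now-axes [  -7.7 -119.2   59.9] | after-roll [  -4.2 -120.5   57.8]
```

>>> drive_tool --moves '[{"claw": 88, "dx": -2, "dy": -36, "dz": 10, "roll": -1}, {"claw": 88, "dx": -2, "dy": -36, "dz": 10, "roll": 0}, {"claw": 88, "dx": -1, "dy": -24, "dz": 10, "roll": 0}, {"claw": 88, "dx": -1, "dy": -10, "dz": 10, "roll": 0}, {"claw": 88, "dx": 0, "dy": 0, "dz": 10, "roll": 0}, {"claw": 88, "dx": 0, "dy": 0, "dz": 0, "roll": 0}]'

```text
time: 16.63
eef_pos: [0.5776, 0.2857, 0.2458]
eef_rot: [[0.998, 0.056, 0.016], [0.055, -0.998, 0.033], [0.017, -0.032, -0.999]]
contact_force: [-0.7, -1.4, 0.2]
opening: 0.0885
```

```bash
python3 to.py 581 277.5 215 2.3
```

```text
t 16.63 pos [580.  290.8 245.9] yaw 3.2 tilt [0.0156 0.0328] open 88.5 F [-0.7 -1.4  0.2]
roll 0.87 | now-axes [-0.3 14.3 30.4] | after-roll [ 0.4 13.3 30.9]
```

>>> drive_tool --moves '[{"claw": 88, "dx": 0, "dy": 7, "dz": 10, "roll": 0.8}, {"claw": 88, "dx": 0, "dy": 6, "dz": 8, "roll": 0}, {"claw": 88, "dx": 0, "dy": 1, "dz": 5, "roll": 0}, {"claw": 88, "dx": 0, "dy": 0, "dz": 0, "roll": 0}, {"claw": 88, "dx": 0, "dy": 0, "dz": 0, "roll": 0}]'

```text
time: 17.05
eef_pos: [0.5811, 0.265, 0.2187]
eef_rot: [[0.999, 0.033, 0.015], [0.032, -0.999, 0.029], [0.016, -0.028, -0.999]]
contact_force: [0.3, 0.3, 0.2]
opening: 0.0882
```

```bash
python3 to.py 581 277.5 178 2.3;  python3 - <<'E'
from h import *
snap('wrist','w9.png')
E
```

```text
t 17.05 pos [583.5 269.4 218.8] yaw 1.9 tilt [0.0151 0.0285] open 88.2 F [0.3 0.3 0.2]
roll -0.44 | now-axes [-2.9 -7.  41. ] | after-roll [-2.1 -8.2 40.8]
```

View pics/w9.png

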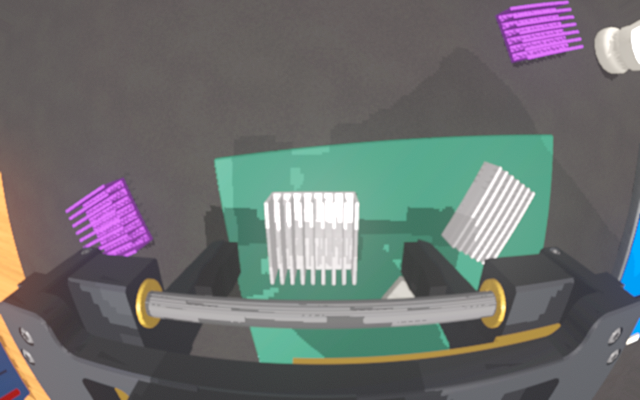

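The large sink at (312,238) sits a few mm left of the midline, as computed. The can at (400,290) is clear of the finger path.

>>> drive_tool --moves '[{"claw": 88, "dx": -1, "dy": -4, "dz": 8, "roll": -0.4}, {"claw": 88, "dx": -1, "dy": -3, "dz": 8, "roll": 0}, {"claw": 88, "dx": -1, "dy": 0, "dz": 5, "roll": 0}, {"claw": 88, "dx": 0, "dy": 0, "dz": 0, "roll": 0}, {"claw": 88, "dx": 0, "dy": 0, "dz": 0, "roll": 0}]'

```text
time: 17.52
eef_pos: [0.5786, 0.273, 0.197]
eef_rot: [[0.999, 0.04, 0.017], [0.039, -0.999, 0.03], [0.018, -0.029, -0.999]]
contact_force: [0.4, 1.2, -0.7]
opening: 0.0879
```

```bash
python3 to.py 581 277.5 178 2.3
```

```text
t 17.52 pos [581.3 277.6 197.1] yaw 2.2 tilt [0.0172 0.0296] open 87.9 F [ 0.4  1.2 -0.7]
roll -0.06 | now-axes [-0.7  0.6 19.1] | after-roll [-0.3  0.1 19.1]
```

>>> drive_tool --moves '[{"claw": 88, "dx": 0, "dy": 0, "dz": 8, "roll": 0}, {"claw": 88, "dx": 0, "dy": 0, "dz": 6, "roll": 0}, {"claw": 88, "dx": 0, "dy": 0, "dz": 3, "roll": 0}, {"claw": 88, "dx": 0, "dy": 0, "dz": 0, "roll": 0}]'

```text
time: 17.85
eef_pos: [0.5788, 0.2741, 0.1784]
eef_rot: [[0.999, 0.04, 0.017], [0.04, -0.999, 0.03], [0.019, -0.029, -0.999]]
contact_force: [-0.7, 0.1, 0.7]
opening: 0.0878
```

```bash
python3 to.py 581 277.5 178 2.3
```

```text
t 17.85 pos [581.5 278.7 178.5] yaw 2.3 tilt [0.0174 0.0299] open 87.8 F [-0.7  0.1  0.7]
roll -0.01 | now-axes [-0.5  1.2  0.5] | after-roll [-0.5  1.2  0.5]
```

>>> drive_tool --moves '[{"claw": 70, "dx": 0, "dy": 1, "dz": 0, "roll": 0}, {"claw": 50, "dx": 0, "dy": 0, "dz": 0, "roll": 0}, {"claw": 50, "dx": 0, "dy": 0, "dz": 0, "roll": 0}, {"claw": 50, "dx": 0, "dy": 0, "dz": 0, "roll": 0}, {"claw": 50, "dx": 0, "dy": 0, "dz": 0, "roll": 0}, {"claw": 50, "dx": 0, "dy": 0, "dz": 0, "roll": 0}]' --force 30

```text
time: 18.35
eef_pos: [0.5791, 0.2728, 0.1786]
eef_rot: [[0.999, 0.04, 0.018], [0.039, -0.999, 0.03], [0.019, -0.029, -0.999]]
contact_force: [-0.0, -0.5, -1.0]
opening: 0.0536
```

```bash
python3 to.py 484.6 -99.3 250 2
```

```text
t 18.35 pos [581.9 277.4 178.7] yaw 2.3 tilt [0.0178 0.0298] open 53.6 F [-0.  -0.5 -1. ]
roll 0.26 | now-axes [-110.7  370.3  -84.2] | after-roll [-110.4  373.1  -71.3]
```

>>> drive_tool --moves '[{"claw": 50, "dx": 0, "dy": 0, "dz": -15, "roll": 0}, {"claw": 50, "dx": 0, "dy": 0, "dz": -25, "roll": 0}, {"claw": 50, "dx": 0, "dy": 0, "dz": -25, "roll": 0}, {"claw": 50, "dx": -6, "dy": 20, "dz": 0, "roll": 0}, {"claw": 50, "dx": -10, "dy": 34, "dz": -1, "roll": 0}, {"claw": 50, "dx": -10, "dy": 34, "dz": -1, "roll": 0}, {"claw": 50, "dx": -10, "dy": 34, "dz": -1, "roll": 0}, {"claw": 50, "dx": -10, "dy": 34, "dz": -1, "roll": 0}, {"claw": 50, "dx": -10, "dy": 34, "dz": -1, "roll": 0}, {"claw": 50, "dx": -10, "dy": 34, "dz": -1, "roll": 0}]'

```text
time: 19.18
eef_pos: [0.5206, 0.0472, 0.2545]
eef_rot: [[0.998, 0.057, 0.03], [0.056, -0.998, 0.04], [0.032, -0.038, -0.999]]
contact_force: [0.7, 0.4, -1.0]
opening: 0.0535
```

```bash
python3 to.py 485.4 -99.3 235 2
```

```text
t 19.18 pos [525.1  53.4 254.7] yaw 3.2 tilt [0.0296 0.04  ] open 53.5 F [ 0.7  0.4 -1. ]
roll 1.19 | now-axes [-48.8 150.8  12.4] | after-roll [-45.  151.2  19.7]
```

>>> drive_tool --moves '[{"claw": 50, "dx": -10, "dy": 34, "dz": 0, "roll": 1}, {"claw": 50, "dx": -10, "dy": 34, "dz": 2, "roll": 0}, {"claw": 50, "dx": -10, "dy": 34, "dz": 2, "roll": 0}, {"claw": 50, "dx": -8, "dy": 22, "dz": 2, "roll": 0}, {"claw": 50, "dx": -4, "dy": 10, "dz": 2, "roll": 0}, {"claw": 50, "dx": -1, "dy": 5, "dz": 0, "roll": 0}, {"claw": 50, "dx": 0, "dy": 0, "dz": 0, "roll": 0}]'

```text
time: 19.77
eef_pos: [0.4797, -0.1094, 0.2469]
eef_rot: [[0.999, 0.025, 0.036], [0.024, -0.999, 0.031], [0.037, -0.03, -0.999]]
contact_force: [-0.4, -0.7, -0.3]
opening: 0.0539
```

```bash
python3 to.py 485.4 -99.3 202 2;  python3 - <<'E'
from h import *
snap('wrist','w10.png')
E
```

```text
t 19.77 pos [ 485.3 -104.6  247.1] yaw 1.4 tilt [0.0363 0.0313] open 53.9 F [-0.4 -0.7 -0.3]
roll -0.6 | now-axes [-1.5 -3.9 45.2] | after-roll [ 0.3 -5.3 45.1]
```

View pics/w10.png

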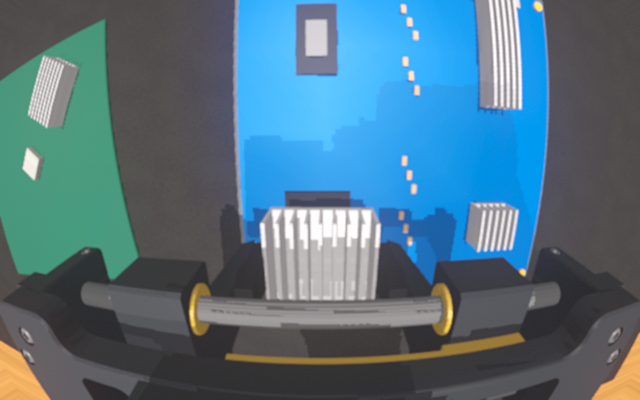

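The large chip's far edge shows at (318,197), behind the sink (320). I lower it.

>>> drive_tool --moves '[{"claw": 50, "dx": 0, "dy": 0, "dz": 8, "roll": -0.5}, {"claw": 50, "dx": 0, "dy": 0, "dz": 10, "roll": 0}, {"claw": 50, "dx": 0, "dy": 2, "dz": 10, "roll": 0}, {"claw": 50, "dx": 0, "dy": 2, "dz": 5, "roll": 0}, {"claw": 50, "dx": 0, "dy": 0, "dz": 0, "roll": 0}, {"claw": 50, "dx": 0, "dy": 0, "dz": 0, "roll": 0}]'

```text
time: 20.32
eef_pos: [0.4837, -0.1055, 0.211]
eef_rot: [[0.998, 0.046, 0.038], [0.045, -0.998, 0.035], [0.04, -0.033, -0.999]]
contact_force: [-0.0, -0.3, -1.2]
opening: 0.054
```

```bash
python3 to.py 485.4 -99.3 195 2
```

```text
t 20.32 pos [ 489.7 -100.1  211.2] yaw 2.6 tilt [0.0385 0.0347] open 54.0 F [-0.  -0.3 -1.2]
roll 0.57 | now-axes [-4.9 -0.4 16.1] | after-roll [-4.2 -0.9 16.2]
```

>>> drive_tool --moves '[{"claw": 50, "dx": -3, "dy": 0, "dz": 5, "roll": 0.5}, {"claw": 50, "dx": -2, "dy": 0, "dz": 4, "roll": 0}, {"claw": 50, "dx": 0, "dy": 0, "dz": 2, "roll": 0}, {"claw": 50, "dx": 0, "dy": 0, "dz": 0, "roll": 0}, {"claw": 50, "dx": 0, "dy": 0, "dz": 0, "roll": 0}]'

```text
time: 20.73
eef_pos: [0.4786, -0.1046, 0.1985]
eef_rot: [[0.999, 0.037, 0.038], [0.036, -0.999, 0.035], [0.039, -0.034, -0.999]]
contact_force: [-0.1, 0.7, -0.8]
opening: 0.0539
```

```bash
python3 to.py 485.4 -99.3 195 2
```

```text
t 20.73 pos [484.5 -99.1 198.7] yaw 2.1 tilt [0.0379 0.0352] open 53.9 F [-0.1  0.7 -0.8]
roll 0.07 | now-axes [0.8 0.3 3.7] | after-roll [0.9 0.2 3.7]
```

>>> drive_tool --moves '[{"claw": 50, "dx": 0.5, "dy": 0, "dz": 2, "roll": 0}, {"claw": 50, "dx": 0, "dy": 0, "dz": 1, "roll": 0}, {"claw": 50, "dx": 0, "dy": 0, "dz": 1, "roll": 0}, {"claw": 50, "dx": 0, "dy": 0, "dz": 0, "roll": 0}]'

```text
time: 21.07
eef_pos: [0.4797, -0.1046, 0.1948]
eef_rot: [[0.999, 0.037, 0.039], [0.036, -0.999, 0.035], [0.04, -0.033, -0.999]]
contact_force: [-0.7, 0.4, 1.2]
opening: 0.0536
```

```bash
python3 to.py 485.4 -99.3 194.5 2
```

```text
t 21.07 pos [485.8 -99.3 195. ] yaw 2.0 tilt [0.0391 0.0348] open 53.6 F [-0.7  0.4  1.2]
roll 0.05 | now-axes [-0.4  0.   0.5] | after-roll [-0.4  0.   0.5]
```

>>> drive_tool --moves '[{"claw": 50, "dx": 0, "dy": 0, "dz": 1, "roll": 0}, {"claw": 58, "dx": 0, "dy": 0, "dz": 0, "roll": 0}, {"claw": 66, "dx": 0, "dy": 0, "dz": 0, "roll": 0}, {"claw": 74, "dx": 0, "dy": 0, "dz": 0, "roll": 0}, {"claw": 74, "dx": 0, "dy": 0, "dz": 0, "roll": 0}, {"claw": 74, "dx": 0, "dy": 0, "dz": -15, "roll": 0}, {"claw": 74, "dx": 0, "dy": 0, "dz": -25, "roll": 0}, {"claw": 70, "dx": 0, "dy": 0, "dz": -30, "roll": 0}, {"claw": 70, "dx": 0, "dy": 0, "dz": -30, "roll": 0}, {"claw": 70, "dx": -10, "dy": 0, "dz": 0, "roll": 0}]'

```text
time: 21.9
eef_pos: [0.4668, -0.1079, 0.2963]
eef_rot: [[0.999, 0.039, 0.038], [0.037, -0.999, 0.036], [0.039, -0.035, -0.999]]
contact_force: [1.0, -0.4, -0.3]
opening: 0.07
```

```bash
python3 to.py 600.5 157.3 250 -25.3;  python3 - <<'E'
from h import *
snap('wrist','w11.png')
E
```

```text
t 21.9 pos [ 472.8 -102.3  296.5] yaw 2.1 tilt [0.0381 0.0362] open 70.0 F [ 1.  -0.4 -0.3]
roll 27.43 | now-axes [ 135.4 -252.7   60.7] | after-roll [   4.6 -289.3   46.5]
```

View pics/w11.png

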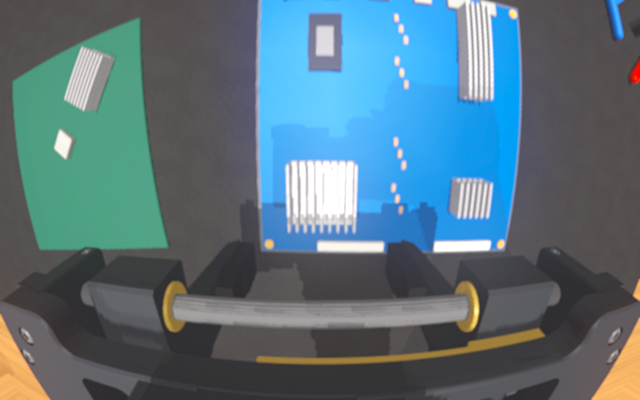

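The large sink is placed at (321,195). On to the oblong: roll first, then translate.

>>> drive_tool --moves '[{"claw": 70, "dx": 0, "dy": 0, "dz": 0, "roll": 5}, {"claw": 70, "dx": 0, "dy": 0, "dz": 0, "roll": 7}, {"claw": 70, "dx": 0, "dy": 0, "dz": 0, "roll": 7}, {"claw": 70, "dx": 0, "dy": 0, "dz": 0, "roll": 5}, {"claw": 70, "dx": 0, "dy": -20, "dz": 0, "roll": 3}, {"claw": 70, "dx": 0, "dy": -35, "dz": 0, "roll": 0}, {"claw": 70, "dx": 0, "dy": -37, "dz": 0, "roll": 0}, {"claw": 70, "dx": 0, "dy": -37, "dz": 0, "roll": 0}, {"claw": 70, "dx": 0, "dy": -37, "dz": 0, "roll": 0}, {"claw": 70, "dx": 0, "dy": -30, "dz": 0, "roll": 0}]'

```text
time: 22.78
eef_pos: [0.544, 0.0643, 0.2903]
eef_rot: [[0.889, -0.458, 0.012], [-0.458, -0.888, 0.029], [-0.002, -0.031, -1.0]]
contact_force: [0.0, -0.8, 0.6]
opening: 0.07
```

```bash
python3 to.py 600.5 157.3 250 -25.3
```

```text
t 22.78 pos [545.9  68.8 290.4] yaw -27.3 tilt [0.0124 0.0286] open 70.0 F [ 0.  -0.8  0.6]
roll -1.99 | now-axes [   8.  -102.4   43.6] | after-roll [  11.5 -103.4   40.4]
```

Tilt came down. Continue.

>>> drive_tool --moves '[{"claw": 70, "dx": 3, "dy": -30, "dz": 6, "roll": -2}, {"claw": 70, "dx": 3, "dy": -30, "dz": 8, "roll": 0}, {"claw": 70, "dx": 3, "dy": -20, "dz": 8, "roll": 0}, {"claw": 70, "dx": 1, "dy": -8, "dz": 8, "roll": 0}, {"claw": 70, "dx": 0, "dy": 0, "dz": 5, "roll": 0}, {"claw": 70, "dx": 0, "dy": 0, "dz": 0, "roll": 0}]'

```text
time: 23.28
eef_pos: [0.5915, 0.1514, 0.2487]
eef_rot: [[0.909, -0.416, 0.005], [-0.416, -0.909, 0.028], [-0.007, -0.028, -1.0]]
contact_force: [-0.3, -0.8, -1.0]
opening: 0.0699
```

```bash
python3 to.py 600.5 157.3 215 -25.3
```

```text
t 23.28 pos [592.2 155.8 248.8] yaw -24.6 tilt [0.0048 0.0284] open 69.9 F [-0.3 -0.8 -1. ]
roll 0.69 | now-axes [ 7.2 -3.9 33.8] | after-roll [ 6.8 -4.9 33.8]
```

>>> drive_tool --moves '[{"claw": 70, "dx": 4, "dy": -2, "dz": 8, "roll": 0.7}, {"claw": 70, "dx": 3, "dy": -2, "dz": 10, "roll": 0}, {"claw": 70, "dx": 0, "dy": 0, "dz": 10, "roll": 0}, {"claw": 70, "dx": 0, "dy": 0, "dz": 5, "roll": 0}, {"claw": 70, "dx": 0, "dy": 0, "dz": 0, "roll": 0}]'

```text
time: 23.7
eef_pos: [0.5989, 0.1461, 0.2112]
eef_rot: [[0.9, -0.435, 0.001], [-0.435, -0.9, 0.023], [-0.009, -0.022, -1.0]]
contact_force: [-0.5, -0.3, 0.1]
opening: 0.0698
```

```bash
python3 to.py 600.5 157.3 175 -25.3;  python3 - <<'E'
from h import *
snap('wrist','w12.png')
E
```

```text
t 23.7 pos [599.1 149.7 211.2] yaw -25.8 tilt [0.0015 0.0233] open 69.8 F [-0.5 -0.3  0.1]
roll -0.49 | now-axes [-1.7 -6.7 36.4] | after-roll [-2.  -7.5 36.2]
```

View pics/w12.png

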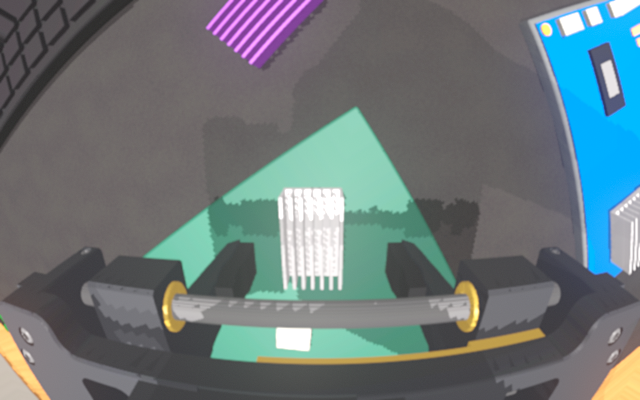

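The oblong sink at (311,240) is parallel to the fingers and slightly left. The can (294,337) is behind it and clear.

>>> drive_tool --moves '[{"claw": 70, "dx": -1, "dy": -4, "dz": 8, "roll": -0.5}, {"claw": 70, "dx": -1, "dy": -3, "dz": 8, "roll": 0}, {"claw": 70, "dx": 0, "dy": 0, "dz": 6, "roll": 0}, {"claw": 70, "dx": 0, "dy": 0, "dz": 3, "roll": 0}, {"claw": 70, "dx": 0, "dy": 0, "dz": 0, "roll": 0}]'

```text
time: 24.17
eef_pos: [0.6006, 0.1544, 0.1851]
eef_rot: [[0.904, -0.427, 0.003], [-0.427, -0.904, 0.024], [-0.007, -0.023, -1.0]]
contact_force: [0.2, -0.4, -0.2]
opening: 0.0696
```

```bash
python3 to.py 600.5 157.3 175 -25.3
```

```text
t 24.17 pos [601.1 158.1 185.2] yaw -25.3 tilt [0.0032 0.0238] open 69.6 F [ 0.2 -0.4 -0.2]
roll 0.04 | now-axes [-0.1  1.2 10.1] | after-roll [-0.2  1.  10.2]
```

>>> drive_tool --moves '[{"claw": 70, "dx": 0, "dy": 1, "dz": 5, "roll": 0}, {"claw": 60, "dx": 0, "dy": 0, "dz": 3, "roll": 0}, {"claw": 50, "dx": 0, "dy": 0, "dz": 1, "roll": 0}, {"claw": 32, "dx": 0, "dy": 0, "dz": 0, "roll": 0}, {"claw": 32, "dx": 0, "dy": 0, "dz": 0, "roll": 0}, {"claw": 32, "dx": 0, "dy": 0, "dz": 0, "roll": 0}, {"claw": 32, "dx": 0, "dy": 0, "dz": 0, "roll": 0}, {"claw": 32, "dx": 0, "dy": 0, "dz": 0, "roll": 0}]' --force 30

```text
time: 24.83
eef_pos: [0.6004, 0.1537, 0.1756]
eef_rot: [[0.904, -0.427, 0.004], [-0.427, -0.904, 0.024], [-0.007, -0.023, -1.0]]
contact_force: [0.7, -0.9, -0.9]
opening: 0.0356
```

```bash
python3 to.py 600.5 157.3 175 -25.3;python3 to.py 614.2 -95.5 245 2
```

```text
t 24.83 pos [601.  157.4 175.7] yaw -25.3 tilt [0.004  0.0239] open 35.6 F [ 0.7 -0.9 -0.9]
roll 0.04 | now-axes [-0.4  0.3  0.7] | after-roll [-0.4  0.3  0.7]
t 24.83 pos [601.  157.4 175.7] yaw -25.3 tilt [0.004  0.0239] open 35.6 F [ 0.7 -0.9 -0.9]
roll -27.26 | now-axes [119.4 221.4 -75.3] | after-roll [  4.4 253.2 -69.3]
```

>>> drive_tool --moves '[{"claw": 32, "dx": 0, "dy": 0, "dz": -15, "roll": 0}, {"claw": 32, "dx": 0, "dy": 0, "dz": -25, "roll": 0}, {"claw": 32, "dx": 0, "dy": 0, "dz": -25, "roll": -3}, {"claw": 32, "dx": 0, "dy": 0, "dz": 0, "roll": -7}, {"claw": 32, "dx": 0, "dy": 0, "dz": 0, "roll": -7}, {"claw": 32, "dx": 0, "dy": 0, "dz": 0, "roll": -6}, {"claw": 32, "dx": 0, "dy": 15, "dz": 0, "roll": -4}, {"claw": 32, "dx": 0, "dy": 30, "dz": 0, "roll": 0}, {"claw": 32, "dx": 0, "dy": 34, "dz": 0, "roll": 0}, {"claw": 32, "dx": 0, "dy": 34, "dz": 0, "roll": 0}]'

```text
time: 25.67
eef_pos: [0.6057, 0.0472, 0.2537]
eef_rot: [[0.997, 0.071, 0.014], [0.071, -0.997, 0.031], [0.016, -0.03, -0.999]]
contact_force: [1.1, -0.6, -0.9]
opening: 0.0361
```

```bash
python3 to.py 614.6 -95.5 235 2
```

```text
t 25.67 pos [607.9  52.  253.8] yaw 4.0 tilt [0.0142 0.0312] open 36.1 F [ 1.1 -0.6 -0.9]
roll 2.05 | now-axes [ -4.1 148.1  14.3] | after-roll [  1.5 147.6  18.8]
```

>>> drive_tool --moves '[{"claw": 32, "dx": -1, "dy": 34, "dz": 0, "roll": 2}, {"claw": 32, "dx": 0, "dy": 34, "dz": 3, "roll": 0}, {"claw": 32, "dx": 0, "dy": 32, "dz": 3, "roll": 0}, {"claw": 32, "dx": 0, "dy": 20, "dz": 3, "roll": 0}, {"claw": 32, "dx": 0, "dy": 10, "dz": 3, "roll": 0}, {"claw": 32, "dx": 0, "dy": 4, "dz": 0, "roll": 0}, {"claw": 32, "dx": 0, "dy": 0, "dz": 0, "roll": 0}]'

```text
time: 26.25
eef_pos: [0.6112, -0.1029, 0.2454]
eef_rot: [[0.999, 0.023, 0.022], [0.023, -0.999, 0.023], [0.023, -0.023, -0.999]]
contact_force: [0.1, -0.0, -0.9]
opening: 0.0358
```

```bash
python3 to.py 614.6 -95.5 200 2;  python3 - <<'E'
from h import *
snap('wrist','w13.png')
E
```

```text
t 26.25 pos [614.7 -99.3 245.5] yaw 1.3 tilt [0.022  0.0234] open 35.8 F [ 0.1 -0.  -0.9]
roll -0.69 | now-axes [-1.  -2.7 45.6] | after-roll [ 0.1 -3.8 45.5]
```

View pics/w13.png

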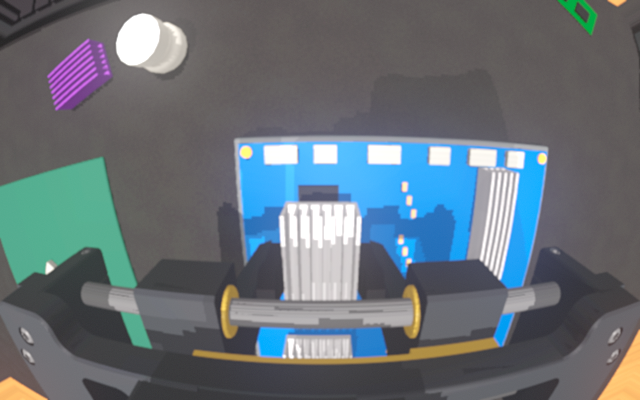

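The oblong chip's far edge is at (319,193), behind the sink (320). I lower it.

>>> drive_tool --moves '[{"claw": 32, "dx": 0, "dy": 0, "dz": 8, "roll": -0.6}, {"claw": 32, "dx": 0, "dy": 0, "dz": 10, "roll": 0}, {"claw": 32, "dx": 0, "dy": 2, "dz": 10, "roll": 0}, {"claw": 32, "dx": 0, "dy": 2, "dz": 6, "roll": 0}, {"claw": 32, "dx": 0, "dy": 0, "dz": 0, "roll": 0}, {"claw": 32, "dx": 0, "dy": 0, "dz": 0, "roll": 0}]'

```text
time: 26.8
eef_pos: [0.6126, -0.0961, 0.2079]
eef_rot: [[0.999, 0.048, 0.021], [0.047, -0.998, 0.029], [0.023, -0.028, -0.999]]
contact_force: [-0.6, 0.1, -1.1]
opening: 0.0357
```

```bash
python3 to.py 614.6 -95.5 191.7 2
```

```text
t 26.8 pos [615.9 -91.7 208. ] yaw 2.7 tilt [0.0213 0.0289] open 35.7 F [-0.6  0.1 -1.1]
roll 0.69 | now-axes [-1.9  4.2 16.1] | after-roll [-1.5  3.8 16.3]
```

>>> drive_tool --moves '[{"claw": 32, "dx": -1, "dy": 2, "dz": 5, "roll": 0.6}, {"claw": 32, "dx": 0, "dy": 2, "dz": 4, "roll": 0}, {"claw": 32, "dx": 0, "dy": 0, "dz": 2, "roll": 0}, {"claw": 32, "dx": 0, "dy": 0, "dz": 0, "roll": 0}, {"claw": 32, "dx": 0, "dy": 0, "dz": 0, "roll": 0}]'

```text
time: 27.22
eef_pos: [0.612, -0.0999, 0.1955]
eef_rot: [[0.999, 0.036, 0.021], [0.036, -0.999, 0.029], [0.022, -0.028, -0.999]]
contact_force: [0.0, 0.6, -0.4]
opening: 0.0357
```

```bash
python3 to.py 614.6 -95.5 191.7 2
```

```text
t 27.22 pos [615.3 -95.4 195.6] yaw 2.0 tilt [0.0211 0.0291] open 35.7 F [ 0.   0.6 -0.4]
roll 0.04 | now-axes [-0.8  0.2  3.8] | after-roll [-0.7  0.1  3.9]
```

>>> drive_tool --moves '[{"claw": 32, "dx": -0.5, "dy": 0, "dz": 2, "roll": 0}, {"claw": 32, "dx": 0, "dy": 0, "dz": 1, "roll": 0}, {"claw": 32, "dx": 0, "dy": 0, "dz": 1, "roll": 0}, {"claw": 32, "dx": 0, "dy": 0, "dz": 1, "roll": 0}, {"claw": 32, "dx": 0, "dy": 0, "dz": 0, "roll": 0}]'

```text
time: 27.63
eef_pos: [0.6122, -0.1, 0.1919]
eef_rot: [[0.999, 0.036, 0.023], [0.035, -0.999, 0.028], [0.024, -0.028, -0.999]]
contact_force: [-1.2, -0.8, 1.7]
opening: 0.0357
```

```bash
python3 to.py 614.6 -95.5 191.7 2
```

```text
t 27.63 pos [615.7 -95.6 192. ] yaw 2.0 tilt [0.0225 0.0284] open 35.7 F [-1.2 -0.8  1.7]
roll 0.01 | now-axes [-1.1 -0.2  0.2] | after-roll [-1.1 -0.2  0.3]
```

Upward force confirms contact. Release and retreat high and back so I can check.

>>> drive_tool --moves '[{"claw": 40, "dx": 0, "dy": 0, "dz": 0, "roll": 0}, {"claw": 48, "dx": 0, "dy": 0, "dz": 0, "roll": 0}, {"claw": 56, "dx": 0, "dy": 0, "dz": 0, "roll": 0}, {"claw": 56, "dx": 0, "dy": 0, "dz": 0, "roll": 0}, {"claw": 56, "dx": 0, "dy": 0, "dz": -15, "roll": 0}, {"claw": 56, "dx": 0, "dy": 0, "dz": -25, "roll": 0}, {"claw": 56, "dx": -10, "dy": 5, "dz": -35, "roll": 0}, {"claw": 56, "dx": -20, "dy": 15, "dz": -35, "roll": 0}, {"claw": 56, "dx": -30, "dy": 20, "dz": -25, "roll": 0}, {"claw": 56, "dx": -30, "dy": 10, "dz": -20, "roll": 0}]'

```text
time: 28.47
eef_pos: [0.5227, -0.1531, 0.3478]
eef_rot: [[0.999, 0.046, 0.022], [0.045, -0.998, 0.033], [0.023, -0.032, -0.999]]
contact_force: [-0.1, -1.2, 0.3]
opening: 0.0559
```

>>> drive_tool --moves '[{"claw": 56, "dx": -20, "dy": 0, "dz": -30, "roll": 0}, {"claw": 56, "dx": 0, "dy": 0, "dz": -20, "roll": 0}, {"claw": 56, "dx": 0, "dy": 0, "dz": 0, "roll": 0}, {"claw": 56, "dx": 0, "dy": 0, "dz": 0, "roll": 0}]'

```text
time: 28.8
eef_pos: [0.4952, -0.1599, 0.4072]
eef_rot: [[0.999, 0.038, 0.027], [0.038, -0.999, 0.024], [0.027, -0.023, -0.999]]
contact_force: [0.1, 0.2, -0.9]
opening: 0.0558
```

```bash
python3 to.py 500 -160 400 2;  python3 - <<'E'
from h import *
im,i=snap('wrist','w14.png'); np.save('w14.npy',i['T']); snap('scene','scene1.png')
E
```

```text
t 28.8 pos [ 499.3 -156.1  407.3] yaw 2.2 tilt [0.0266 0.0245] open 55.8 F [ 0.1  0.2 -0.9]
roll 0.16 | now-axes [0.3 4.1 7.2] | after-roll [0.5 3.9 7.3]
```

View pics/w14.png

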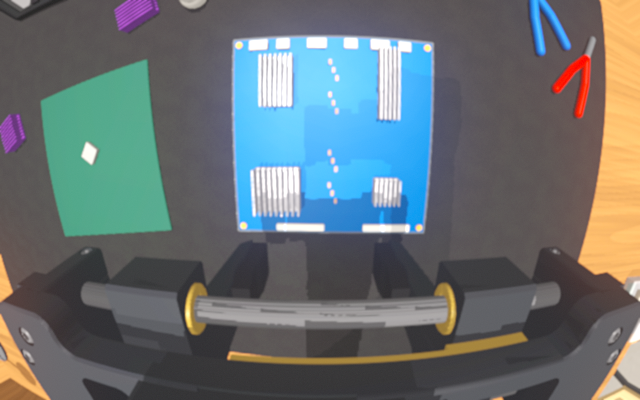

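View pics/scene1.png

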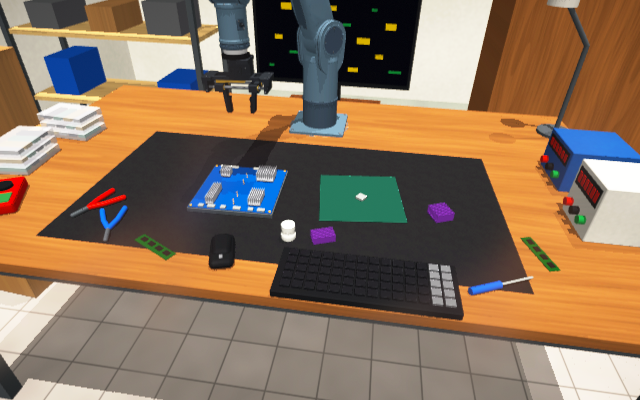

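All four sinks are on the board, at (275,80), (389,83), (276,191) and (388,191). The can and jar look unmoved. I'll measure offsets against the chips, using the board outline as common reference.

Run:
```python
from h import *
inf=dict(camera_info('wrist'))
def board(f,n,box):
    im=cv2.imread(f).astype(int); i=dict(inf); i['T']=np.load(n)
    b=((im[:,:,0]-im[:,:,2])>80).astype(np.uint8)*255
    b=cv2.morphologyEx(b,cv2.MORPH_CLOSE,np.ones((25,25)))
    print(f); return comps(b,box,.016,5000,i,True)
board('pics/w1.png','w1.npy',(180,0,470,262)); board('pics/w14.png','w14.npy',(215,20,450,240))
im=cv2.imread('pics/w14.png'); i=dict(inf); i['T']=np.load('w14.npy'); f=im.astype(int)
m=((f[:,:,0]-f[:,:,2])<60).astype(np.uint8)*255
m=cv2.morphologyEx(m,cv2.MORPH_CLOSE,np.ones((3,3)))
print('obl');comps(m,(250,50,300,115),.031,60,i,True)
print('large');comps(m,(245,158,308,224),.033,60,i,True)
print('small');comps(m,(366,170,410,214),.031,60,i,True)
print('bar');comps(m,(370,47,410,128),.031,60,i,True)
h=cv2.cvtColor(im,cv2.COLOR_BGR2HSV)
print('can');comps((h[:,:,1]<60).astype(np.uint8)*255,(75,135,105,172),.008,60,i,True)
cv2.imwrite('pics/z.png',cv2.resize(im[25:235,225:440],None,fx=2.8,fy=2.8,interpolation=2))
```

```text
pics/w1.png
(206, 0, 244, 251) ctr [ 558.6 -160.7] size [257.1 246.1] ang 1.8
pics/w14.png
(234, 37, 198, 195) ctr [ 551.2 -163.3] size [242.6 242.6] ang 1.8
obl
(258, 52, 35, 55) ctr [615.9 -94.3] size [64.  39.9] ang 2.1
large
(250, 167, 51, 50) ctr [483.1 -97.7] size [60.6 59.7] ang 2.4
small
(372, 178, 29, 29) ctr [ 488.2 -230.7] size [34.7 34.5] ang 2.4
bar
(370, 47, 40, 73) ctr [ 618.3 -229.5] size [86.1 46.5] ang 6.2
can
(81, 142, 18, 23) ctr [529.5 208.4] size [32.7 31.9] ang 58.1
```

View pics/z.png

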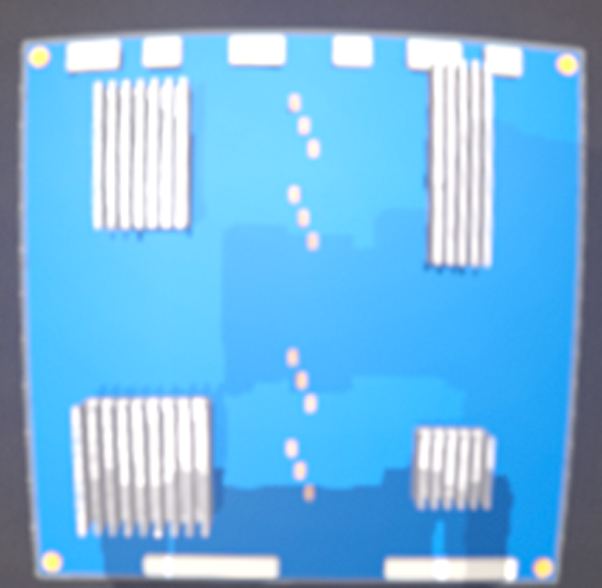

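Run:
```python
from h import *
im=cv2.imread('pics/w14.png'); i=dict(camera_info('wrist')); i['T']=np.load('w14.npy'); f=im.astype(int)
m=((f[:,:,0]-f[:,:,2])<60).astype(np.uint8)*255
m=cv2.morphologyEx(m,cv2.MORPH_CLOSE,np.ones((3,3)))
comps(m,(370,56,410,128),.031,60,i,True)
im,_=snap('scene','s2.png'); t,it=snap('top','t2.png')
cv2.imwrite('pics/z2.png',np.hstack([cv2.resize(im[155:220,180:295,::-1],(690,390),interpolation=2)]))
t=t[:,:,::-1].copy();h=cv2.cvtColor(t,cv2.COLOR_BGR2HSV)
comps((h[:,:,2]>150).astype(np.uint8)*255,(320,125,355,160),.045,30,it,False)
```

```text
(378, 56, 23, 64) ctr [ 612.6 -225.8] size [76.  26.1] ang 2.2
(328, 133, 18, 20) ctr [740.5  30.8] size [38.2 44.9] ang 88.8
```

View pics/z2.png

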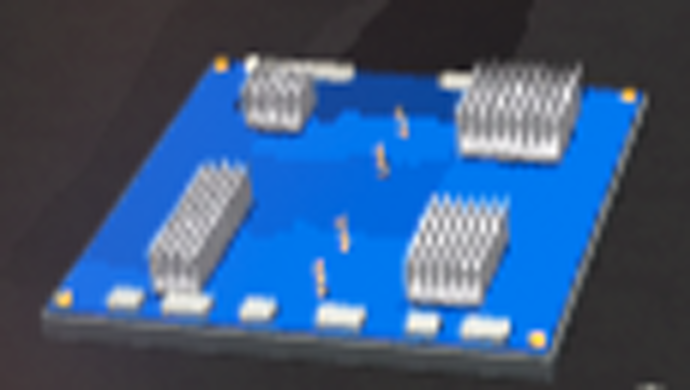

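View pics/t2.png

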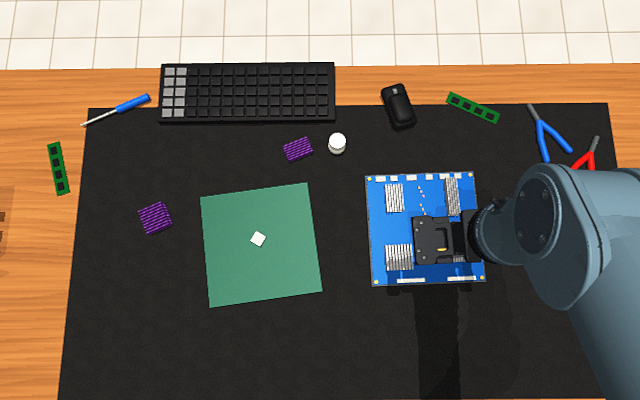

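All four sinks lie flat and squared up. The bar's near end puts its centre at about (618,−226), and the jar and can readings are unchanged. I'm handing it in.

```bash
python3 -c "
from cell import *
print(sign_off())"
```

```text
the job is handed in; nothing more can be done
None
```

All four heat sinks are on their matching chips, set down in contact and then released. The job was handed in at about 29 s on the robot's clock, with the gripper clear of everything.

**Position:** In the last wrist picture the sinks measured these distances from their chip centres, against the 8 mm allowed:

| Sink | Offset from chip centre |
|---|---|
| Large square | about 3 mm |
| Small square | about 1.5 mm |
| Oblong | about 2.5 mm |
| Bar | about 1–2 mm |

The bar's far end merges with a white edge connector in that picture, so I worked out its centre from the near end and its known length.

**Angle and flatness:** All four sinks were parallel to their chips within about 1°. In the scene and wrist pictures they stand flat with fins up.

**Shield can and jar:** Both measured within 1 mm of where they started.

**Checks that disagreed:**
- The board outline came out a few mm different between the two wrist pictures, because the connectors and lens distort it. I did not use it as a reference.
- The tool gradually tilted, up to about 3°. I corrected the grasp position for that.
- The contact force was too noisy to show touchdown for three of the sinks. I relied on the tool height at pick-up plus 16 mm, which matched for all four.

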